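# Pack and lock the conservator's site case

## Task

Pack the wooden case for a site visit: stand every small amber bottle upright in the left, cork-lined compartment and put every flat tin in the right, bare compartment. When all are in, swing the lid down and press it shut until the catch snaps and holds it, then slide the black lock grip on the front step to the left, all the way to its end stop. Leave the other things on the bench where they are.

Things in the scene. Friction and masses are not known exactly. Their poses are not given: they have to be found in the camera images.
- case: Fixed light-wood case, open on top. Origin: centre of the main box's underside, on the bench; x from front (robot side) to hinge side, y to its left seen from the robot. Main box 172 (x) x 258 (y) x 70 mm high, walls, floor and full-height middle partition 6 mm thick. In front of it a step, full width, 62 mm deep, 45 mm high, carries the catch (dark metal, y -70 mm, 78 mm high) and the lock slide.
- cork_floor (a point): Centre of the floor (upper face) of the LEFT compartment (+y), lined with brown cork: for the bottles. 160 (x) x 120 (y) mm inside, 64 mm deep. Axes as the case.
- bare_floor (a point): Centre of the floor (upper face) of the RIGHT compartment (-y), bare wood: for the tins. 160 (x) x 120 (y) mm inside, 64 mm deep. Axes as the case.
- lid (a joint): Angle of the lid, rad: 0 shut, 1.57 straight up, stop at 1.9; starts 1.58 to 1.75. Stiff hinge along the case's y: it stays where it is left; about 3 N at the front edge moves it. At about 0.07 it meets a sprung roller catch; about 10 N straight down near the front edge pushes it past, and it then snaps to 0 and is held. Up to 25 N does no harm.
- lid_hinge (a point): Middle of the hinge line: case frame (+86, 0, 70.5) mm. The lid is a flat wooden board without handle, 172 mm (hinge to front edge) x 258 x 8 mm; its underside lies in the hinge line's plane, its outer face 8 mm from it. Push it from outside with closed fingers.
- lid_front (a point): Middle of the lid's front (free) edge on its OUTER face. A small steel striker (y -70 mm) and a thin steel keeper (y +112 mm) stick out 8 and 45 mm past this edge.
- lock (a joint): Travel of the lock slide's grip, m: starts at 0 to 0.015, end stop at 0.060 (locked). Moves along the case's +y (to the left seen from the robot). Friction about 2 N, stays where left.
- lock_top (a point): Centre of the top of the lock's black grip, a block 28 (case x) x 20 (case y) x 40 mm high, on an aluminium track 14 mm high on the front step of the case; its top is 99.5 mm above the bench, case x = -122 mm, case y = +20 mm + travel. At least 30 mm free on its -y side.
- bottle0: Small amber glass bottle, upright; round body 34 mm diameter up to 38 mm height, black cap 24 mm diameter, 54 mm high in all, about 70 g. Origin: centre of its underside; z along its axis. May be absent.
- bottle1: Small amber glass bottle, upright; round body 34 mm diameter up to 38 mm height, black cap 24 mm diameter, 54 mm high in all, about 70 g. Origin: centre of its underside; z along its axis. May be absent.
- bottle2: Small amber glass bottle, upright; round body 34 mm diameter up to 38 mm height, black cap 24 mm diameter, 54 mm high in all, about 70 g. Origin: centre of its underside; z along its axis. May be absent.
- tin0: Small flat round metal tin, 40 mm diameter, 24 mm high, about 60 g, lying flat. Origin: centre of its underside; z along its axis. May be absent.
- tin1: Small flat round metal tin, 40 mm diameter, 24 mm high, about 60 g, lying flat. Origin: centre of its underside; z along its axis. May be absent.
- tin2: Small flat round metal tin, 40 mm diameter, 24 mm high, about 60 g, lying flat. Origin: centre of its underside; z along its axis. May be absent.
- solvent: Bystander: tall clear glass bottle, 72 mm diameter, 170 mm high. Origin: centre of underside. Leave alone.
- brush: Bystander: brush with a wooden handle, 200 mm long, lying along its x. Leave alone.
- fragment: Bystander: piece of dark carved wood, 70 x 130 x 63 mm. Origin: centre of underside. Leave alone.
- dish: Bystander: white ceramic dish, 90 mm across, 35 mm high. Origin: centre of underside. Leave alone.
Things that resemble listed ones, but are neither listed nor needed, are in the scene too. Leave any blue or yellow look-alike of the tin1 alone.

How it is judged:
By the outcome, as a careful person would: the job done as asked, in the order asked, and still so for the second after the job is handed in, with the robot touching nothing.
Of bottle0, bottle1, bottle2, tin0, tin1, tin2 only 4 to 6 are there at a start; the rules pass over those that are not, and their reading is None.
At some moment in a run one of bottle0, bottle1, bottle2, tin0, tin1, tin2 may be knocked a few centimetres aside while the robot is not near it.
It also fails if it takes over 208 s, if anything falls off the work surface, if the arm or the gripper's body presses on something with over 40 N, if the wrist force passes 120 N, or if a joint passes its speed limit or range.

## Robot

A 6-joint arm with a two-finger parallel gripper is mounted at the origin on the work surface. World frame = base frame: x ahead of the robot, y to its left, z up, the work surface at z = 0. Lengths are in m, angles in degrees, forces in N, time in s.
With the tool pointing down it reaches from about 0.375 to 0.9 m from the base axis. Payload 3.1 kg.
Tool frame: the origin (TCP) lies midway between the tips of the shut fingers; the grasp point (between the pads) lies 19 mm behind it; z points along the fingers, y is the direction in which the jaws open and shut (so a half turn about z gives the same grasp; the last joint's range is limited). The gripper opens to 87 mm and grips with 3 to 60 N. Pads are 19 mm wide; open, the fingers measure 117 mm over their backs; the gripper's body (75 mm by 190 mm) begins 51 mm behind the grasp point.
Start: joints at [53.486, 30.224, 82.088, -0, 67.689, -10.227], TCP at [0.277, 0.56, 0.201] pointing down, gripper open.
Joint ranges: [-176.69, 176.69], [-43.24, 126.21], [12.49, 139.97], [-82, 262], [0, 151.66], [-163.58, 163.58]. Speed limits (degrees/s): [159.86, 159.86, 180, 180, 180, 180].

## Interface

Orientations are given as a 3x3 rotation matrix whose columns are the frame's x, y, z axes.
In Python, from rig import bot, capture, get_calibration gives the robot as it stands.
- The arm moves only by the tool play_rows, never from a script. Its arguments are lists of equal length, an entry for each row: "fingers": the closure in counts, from 0 (fully open) to 255 (shut); "linear": the shift along the tool's x, y, z in mm, a list of three; "rot": the turn, a rotation vector about the tool's x, y, z in degrees, a list of three. A call has 1 to 20 rows; each row is the pose to reach, as a shift and turn from the pose commanded when the call began, along the tool's axes at that moment; what a row does not reach only later rows make up. A row lasts 1/10 s, in which the tool goes at most 50 mm and 8.59 degrees, less where a joint would pass 70% of its speed; a pose out of reach is approached as far as the arm can. A call with a gripper value outside its range is refused whole. The fingers move at their own pace and stop on an object; the grip force is fixed at half the most. Time passes only in rows, so rows that repeat a pose let the fingers close. It gives the time, the measured TCP pose, the force and the opening at its end, in the units of the state.
- bot.read_state(): the state, without advancing time (a new reading comes with each control period).
- capture(name): name is "scene" or "top"; returns the picture (400x640x3 uint8, red, green, blue); there is no depth.
- get_calibration(name): a dict with "vfov" (degrees; the focal length in pixels is half the picture's height over the tangent of half this angle, whatever the lens; pixels are square), "cx", "cy" (the principal point, pixels), "camera_from_world" (4x4, takes a point from world to camera coordinates). Camera axes: x right, y down, z forward; pixel columns grow to the right and rows downward; lengths in m; the calibration is good to about 2 mm. A picture is of the moment at which its call begins. get_calibration takes no time and is no camera call.
- bot.hand_in(): hands the job in, once; it reports no verdict.
The state is a dict: "time_s": time; "joint_positions": joint angles; "qvel": joint speeds; "tau": joint torques, N m; "position": TCP position; "tcp_rot": TCP orientation; "force": force on the tool from outside, world axes, zero at the start; "moment": the same for the moment, N m; "opening": opening from 0.0 (shut) to 1.0 (fully open).
Only numpy, scipy, OpenCV 4.12 (cv2) and the standard library are available. Lean on these libraries where they do the work, as an engineer would, in place of code of your own. Each camera call takes 0.05 s, during which the arm holds its last target.

## Working session

There is one attempt and no reset: what is moved stays moved. The work goes in short steps, Python scripts to look and compute and a tool call to move; the robot and the scene stay as the last step left them, time stands still between calls to the robot, and variables do not carry over. Pictures are saved under pics/ and viewed, and the job is handed in when it is done.

Besides the shell and the picture viewer there is one more tool, called by a JSON object that holds its "name" and its "arguments", one argument or row to a line. play_rows: Moves the arm, as the interface text tells. Its arguments: {"type":"object","properties":{"fingers":{"type":"array"},"linear":{"type":"array"},"rot":{"type":"array"}},"required":["fingers","linear","rot"]}

```bash
ls; mkdir -p pics; python3 - <<'E'
from rig import bot, capture, get_calibration
import cv2
for n in ("scene","top"):
    im=capture(n); cv2.imwrite(f"pics/{n}0.png",im[:,:,::-1]); c=get_calibration(n); print(n,c)
print(bot.read_state())
E
```

```text
pics
scene {'vfov': 52.203983349421634, 'cx': 319.5450109365171, 'cy': 204.96853167551944, 'camera_from_world': array([[ 0.64142797,  0.76705073, -0.01425921, -0.35060654],
       [ 0.53163486, -0.45781366, -0.71258055, -0.27354622],
       [-0.55311349,  0.4494884 , -0.70144539,  1.60650396],
       [ 0.        ,  0.        ,  0.        ,  1.        ]])}
top {'vfov': 44.526226552819196, 'cx': 316.00130274909105, 'cy': 201.5372559861088, 'camera_from_world': array([[-2.92647730e-03, -9.99856939e-01,  1.66594643e-02,
        -2.87250455e-02],
       [-9.94771051e-01,  1.21003471e-03, -1.02122929e-01,
         6.18872418e-01],
       [ 1.02088161e-01, -1.68712133e-02, -9.94632279e-01,
         1.52830323e+00],
       [ 0.00000000e+00,  0.00000000e+00,  0.00000000e+00,
         1.00000000e+00]])}
{'time_s': 0.1, 'joint_positions': array([ 5.34847621e+01,  3.02750338e+01,  8.21505916e+01, -9.36263703e-04,
        6.76877944e+01, -1.02275803e+01]), 'qvel': array([-0.0733958 , -0.02081549, -0.15614466, -0.09685945, -0.07457411,
       -0.02545265]), 'tau': array([-3.43240026e-04, -4.40991390e+01, -1.77148443e+01,  6.34549186e-02,
        5.35195135e-02, -3.10952612e-05]), 'position': array([0.27635041, 0.55979335, 0.19984598]), 'tcp_rot': array([[-8.96584412e-01,  4.42871350e-01, -1.16575332e-03],
       [ 4.42872757e-01,  8.96583048e-01, -1.59995512e-03],
       [ 3.36620381e-04, -1.95077521e-03, -9.99998041e-01]]), 'force': array([-0.10547057,  0.04796944,  0.11631875]), 'moment': array([-0.00675277,  0.02875206, -0.05036095]), 'opening': 1.0042690124536593}
```

View pics/scene0.png

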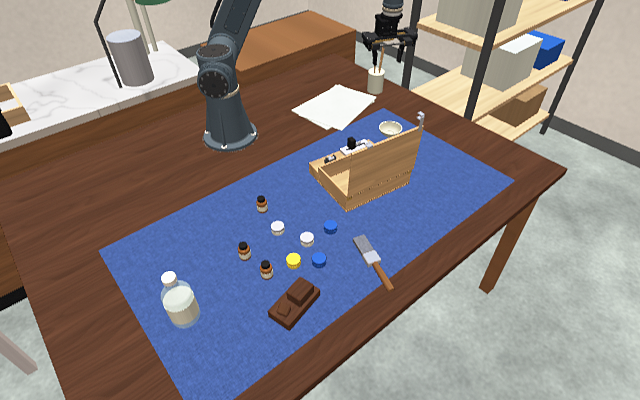

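View pics/top0.png

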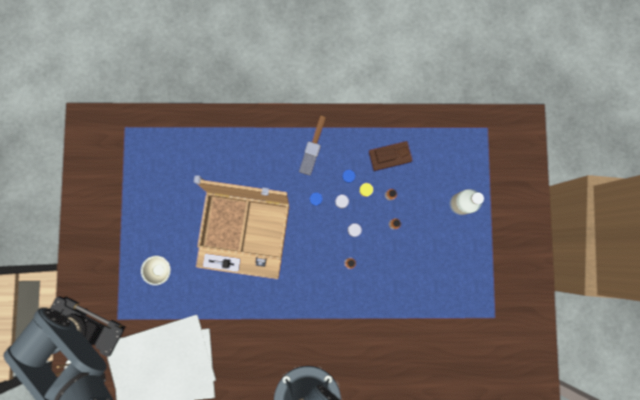

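```bash
cat > h.py <<'E'
import numpy as np, cv2
from rig import bot, capture, get_calibration
def cam(n):
    c=get_calibration(n); T=np.array(c["camera_from_world"]); f=200/np.tan(np.radians(c["vfov"])/2)
    return T[:3,:3],T[:3,3],f,c["cx"],c["cy"]
def proj(n,p):
    R,t,f,cx,cy=cam(n); q=R@np.asarray(p,float)+t; return np.array([cx+f*q[0]/q[2],cy+f*q[1]/q[2]])
def ray(n,uv):
    R,t,f,cx,cy=cam(n); d=R.T@np.array([(uv[0]-cx)/f,(uv[1]-cy)/f,1]); return -R.T@t,d
def onplane(n,uv,z):
    o,d=ray(n,uv); return o+d*(z-o[2])/d[2]
def tri(uv1,uv2):
    o1,d1=ray("scene",uv1); o2,d2=ray("top",uv2)
    A=np.stack([d1,-d2],1); s=np.linalg.lstsq(A,o2-o1,rcond=None)[0]
    a=o1+s[0]*d1;b=o2+s[1]*d2; return (a+b)/2,np.linalg.norm(a-b)
def crop(n,x0,y0,x1,y1,k,name,im=None):
    im=capture(n) if im is None else im
    c=cv2.resize(im[y0:y1,x0:x1],None,fx=k,fy=k,interpolation=cv2.INTER_CUBIC); cv2.imwrite("pics/"+name,c[:,:,::-1]); return im
E
python3 - <<'E'
from h import *
s=cv2.imread("pics/scene0.png")[:,:,::-1];t=cv2.imread("pics/top0.png")[:,:,::-1]
crop("scene",230,185,350,285,6,"s1.png",s); crop("top",290,150,410,280,4,"t1.png",t)
crop("scene",300,100,430,215,6,"s2.png",s); crop("top",185,165,300,285,5,"t2.png",t)
for n in("scene","top"): print(ray(n,(320,200)), proj(n,[0,0,0]))
E
```

```text
(array([ 1.25889456, -0.57840509,  0.92695171]), array([-0.55886929,  0.45591556, -0.69278821])) [230.45540441 135.46005892]
(array([ 0.45953064, -0.00368546,  1.58377933]), array([ 0.10519435, -0.02505874, -0.99417458])) [306.81889258 399.36950615]
```

View pics/s1.png

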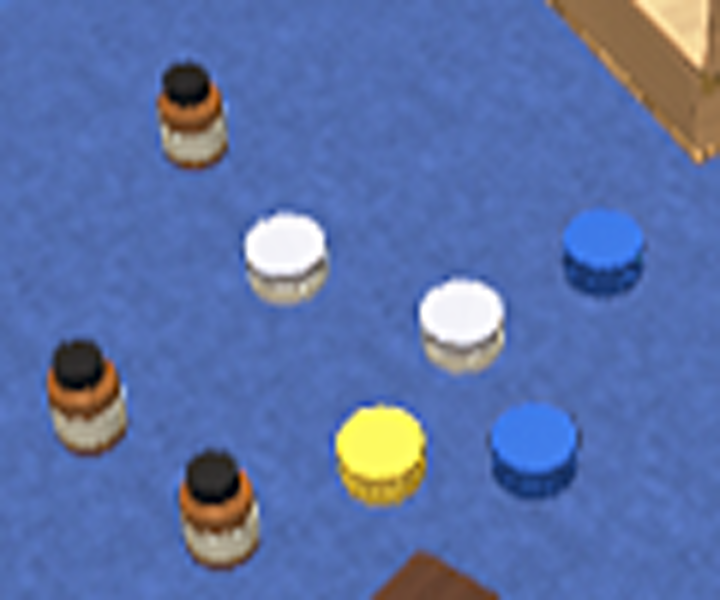

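View pics/t1.png

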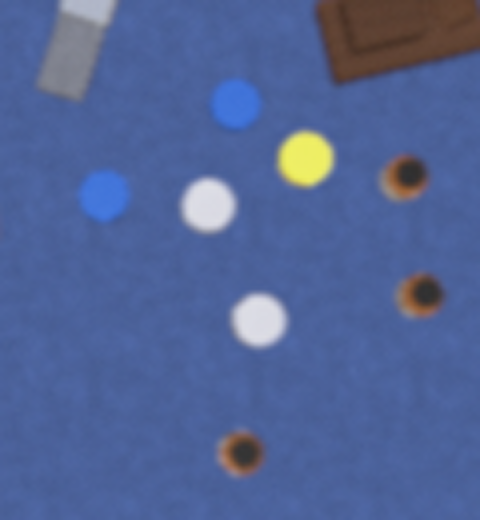

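View pics/s2.png

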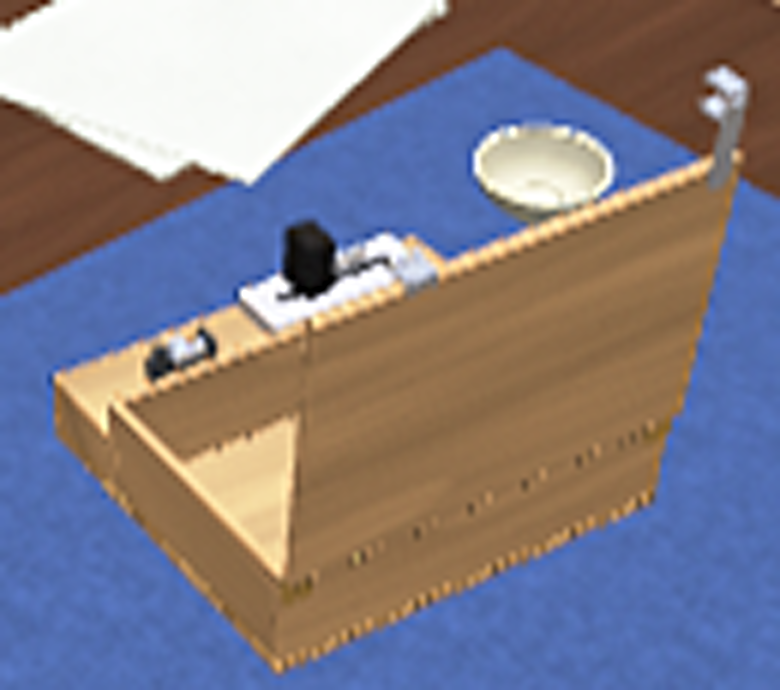

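View pics/t2.png

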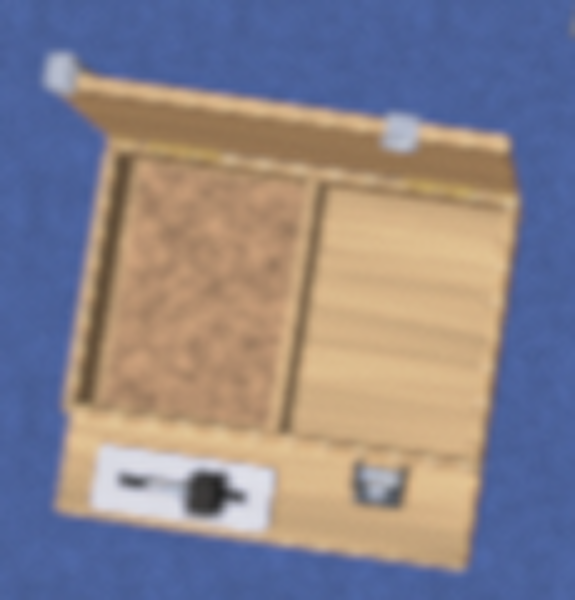

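```bash
cat > m.py <<'E'
from h import *
from scipy.optimize import least_squares
def blobs(im,roi,kind):
    x0,y0,x1,y1=roi; h=cv2.cvtColor(im[y0:y1,x0:x1],cv2.COLOR_RGB2HSV); 
    H,S,V=[h[...,i].astype(int) for i in range(3)]
    if kind=="white": m=(S<45)&(V>195)
    if kind=="black": m=(V<75)
    if kind=="amber": m=((H<20)|(H>170))&(S>110)&(V>60)
    n,l,st,c=cv2.connectedComponentsWithStats(m.astype(np.uint8),connectivity=8)
    return [(round(c[i][0]+x0,2),round(c[i][1]+y0,2),int(st[i][4])) for i in range(1,n) if st[i][4]>5]
if __name__=="__main__":
    s=cv2.imread("pics/scene0.png")[:,:,::-1];t=cv2.imread("pics/top0.png")[:,:,::-1]
    for k in("white","black","amber"):
        print(k,"scene",blobs(s,(230,185,350,285),k)); print(k,"top",blobs(t,(300,180,410,280),k))
    L=[("top",(55,512),(-148,129,45)),("top",(467,570),(-148,-129,45)),("top",(482,465),(-86,-129,70)),("top",(68,408),(-86,129,70)),("top",(520,200),(86,-129,70)),("top",(105,150),(86,129,70)),
     ("scene",(278,670),(86,-129,0)),("scene",(112,402),(-86,-129,70)),("scene",(55,378),(-148,-129,45)),("scene",(58,432),(-148,-129,0)),("scene",(655,505),(86,129,0))]
    def W(p,q):
        c,si=np.cos(p[2]),np.sin(p[2]); q=np.array(q)/1000
        return np.array([p[0]+c*q[0]-si*q[1],p[1]+si*q[0]+c*q[1],q[2]])
    def res(p):
        r=[]
        for n,uv,q in L:
            px=np.array([185+uv[0]/5,165+uv[1]/5]) if n=="top" else np.array([300+uv[0]/6,100+uv[1]/6])
            r.append(proj(n,W(p,q))-px)
        return np.concatenate(r)
    f=least_squares(res,[0.5,0.2,0]); print(f.x,np.degrees(f.x[2])); print(f.fun.reshape(-1,2).round(2))
E
python3 m.py
```

```text
white scene [(np.float64(277.0), np.float64(225.4), 105), (np.float64(306.35), np.float64(236.54), 111)]
white top [(np.float64(341.55), np.float64(200.69), 119), (np.float64(354.53), np.float64(229.53), 118)]
black scene [(np.float64(260.67), np.float64(198.84), 43), (np.float64(242.65), np.float64(245.56), 57), (np.float64(265.03), np.float64(264.3), 61)]
black top [(np.float64(392.36), np.float64(192.76), 25), (np.float64(396.5), np.float64(222.79), 28), (np.float64(350.91), np.float64(262.91), 22)]
amber scene [(np.float64(339.08), np.float64(195.58), 352), (np.float64(261.37), np.float64(203.37), 52), (np.float64(243.65), np.float64(250.44), 63), (np.float64(265.91), np.float64(269.53), 68), (np.float64(301.63), np.float64(281.87), 83)]
amber top [(np.float64(389.67), np.float64(194.96), 27), (np.float64(393.15), np.float64(224.19), 27), (np.float64(347.73), np.float64(262.4), 15)]
[ 0.54141837  0.1967722  -0.13703651] -7.851613517769073
[[-0.19 -0.15]
 [-0.4  -0.62]
 [-1.03  0.62]
 [-1.44  0.74]
 [-0.82 -1.54]
 [-0.05 -2.71]
 [-0.34  0.87]
 [-1.64 -0.47]
 [-1.49 -0.39]
 [-1.55  0.65]
 [-0.81 -0.99]]
```

```bash
python3 - <<'E'
from m import *
P=[("tA",(306.35,236.54),(341.55,200.69),.024),("tB",(277,225.4),(354.53,229.53),.024),("b1",(265.03,264.3),(392.36,192.76),.054),("b2",(242.65,245.56),(396.5,222.79),.054),("b3",(260.67,198.84),(350.91,262.91),.054)]
for n,a,b,z in P:
    print(n,tri(a,b),"top",onplane("top",b,z)[:2].round(4),"scene",onplane("scene",a,z-(0.005 if z>.03 else 0))[:2].round(4))
s=cv2.imread("pics/scene0.png")[:,:,::-1];t=cv2.imread("pics/top0.png")[:,:,::-1]
print(blobs(s,(340,130,362,155),"black"),blobs(t,(215,250,240,275),"black"))
print(proj("top",[0,0,0]),proj("scene",[0,0,0]))
E
```

```text
tA (array([ 0.62215203, -0.1126414 ,  0.02291857]), np.float64(0.0007598764890113409)) top [ 0.6223 -0.1123] scene [ 0.6227 -0.1135]
tB (array([ 0.52976623, -0.15282021,  0.02323315]), np.float64(0.0006281743930579975)) top [ 0.5296 -0.153 ] scene [ 0.5306 -0.1529]
b1 (array([ 0.64488458, -0.27191176,  0.04893347]), np.float64(0.0004514610476679685)) top [ 0.6442 -0.2712] scene [ 0.6451 -0.2718]
b2 (array([ 0.54974163, -0.2828452 ,  0.04870083]), np.float64(0.0013429403331218885)) top [ 0.5491 -0.2825] scene [ 0.5504 -0.2824]
b3 (array([ 0.42460598, -0.13773651,  0.04824822]), np.float64(0.0011385479891126355)) top [ 0.4244 -0.1377] scene [ 0.4257 -0.1377]
[(np.float64(351.2), np.float64(142.86), 86)] [(np.float64(226.21), np.float64(263.13), 38)]
[306.81889258 399.36950615] [230.45540441 135.46005892]
```

```bash
sed -i 's#185+uv\[0\]/5,165+uv\[1\]/5#184.6+uv[0]/5,164.6+uv[1]/5#; s#300+uv\[0\]/6,100+uv\[1\]/6#299.58+uv[0]/6,99.58+uv[1]/6#; s#\[0.5,0.2,0\])#[0.5,0.2,0],loss="soft_l1",f_scale=.7)#; s#("top",(105,150),(86,129,70)),##' m.py; python3 m.py | tail -12
python3 - <<'E'
from h import *
s=cv2.imread("pics/scene0.png")[:,:,::-1];t=cv2.imread("pics/top0.png")[:,:,::-1]
c,si=np.cos(-.137),np.sin(-.137)
def W(q): q=np.array(q)/1000; return np.array([.5414+c*q[0]-si*q[1],.1968+si*q[0]+c*q[1],q[2]])
for n,im,(x0,y0),k,nm in(("top",t,(185,165),5,"o_t.png"),("scene",s,(300,100),6,"o_s.png")):
    x1,y1=(300,285) if n=="top" else (430,215)
    g=cv2.resize(im[y0:y1,x0:x1],None,fx=k,fy=k,interpolation=cv2.INTER_CUBIC)[:,:,::-1].copy()
    for a in [[(-148,129,45),(-148,-129,45),(-86,-129,45)],[(-86,129,70),(-86,-129,70),(86,-129,70),(86,129,70),(-86,129,70)],[(-148,-129,0),(86,-129,0),(86,129,0)],[(-86,3,70),(86,3,70)],[(-86,-3,70),(86,-3,70)],[(-136,10,99.5),(-108,10,99.5),(-108,30,99.5),(-136,30,99.5),(-136,10,99.5)]]:
        pts=np.array([(proj(n,W(q))+.5-[x0,y0])*k for q in a]).astype(int); cv2.polylines(g,[pts],False,(0,255,0),1)
    cv2.imwrite("pics/"+nm,g)
E
```

```text
amber top [(np.float64(389.67), np.float64(194.96), 27), (np.float64(393.15), np.float64(224.19), 27), (np.float64(347.73), np.float64(262.4), 15)]
[ 0.54280786  0.19649428 -0.14603762] -8.367339107448808
[[-0.06 -0.63]
 [-0.38 -0.35]
 [-0.84  0.91]
 [-1.12  0.28]
 [-0.14 -1.18]
 [-0.1   1.44]
 [-1.01 -0.08]
 [-0.72 -0.05]
 [-0.79  0.98]
 [-0.09 -0.06]]
```

View pics/o_t.png

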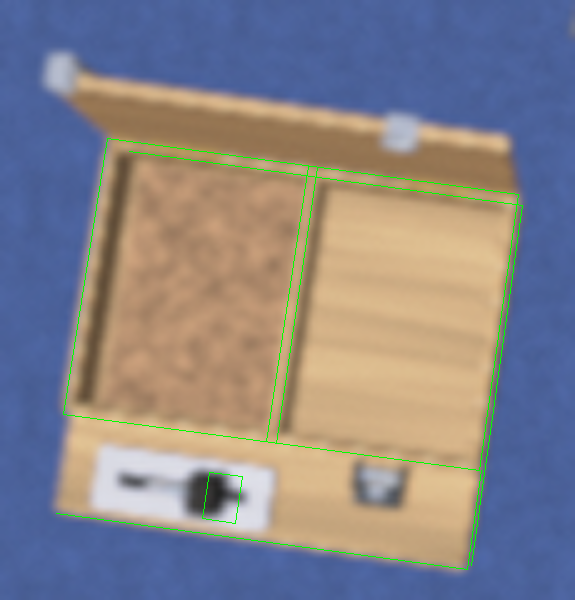

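View pics/o_s.png

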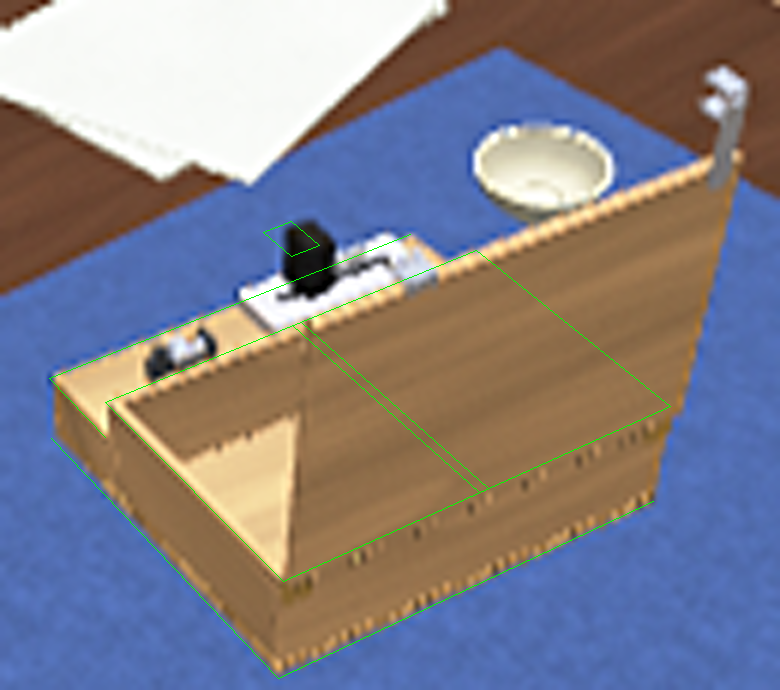

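```bash
cat > g.py <<'E'
from h import *
from scipy.spatial.transform import Rotation as Ro
CX,CY,YAW=.542,.1965,np.radians(-8.1)
def W(q):
    c,s=np.cos(YAW),np.sin(YAW); return np.array([CX+c*q[0]/1e3-s*q[1]/1e3,CY+s*q[0]/1e3+c*q[1]/1e3,q[2]/1e3])
def go(*targets,ang=81.9):
    st=bot.read_state(); R=np.array(st["tcp_rot"]); p=st["position"]
    a=np.radians(ang); y=np.array([np.cos(a),np.sin(a),0]); z=np.array([0,0,-1.]); T=np.stack([np.cross(y,z),y,z],1)
    print("t",round(st["time_s"],2),"at",p.round(4),"F",np.round(st["force"],1),"op",round(st["opening"],3),"rot",Ro.from_matrix(R.T@T).as_rotvec(degrees=True).round(2))
    for t in targets: print("  ->",np.round(t,4),(1000*R.T@(np.asarray(t)-p)).round(1))
E
python3 - <<'E'
from g import *
go([.42,.25,.2],[.4245,-.1377,.13],[.4245,-.1377,.008])
print([onplane("top",q,.024).round(3) for q in((366,190),(316,199),(349,175))])
E
```

```text
t 0.1 at [0.2764 0.5598 0.1998] F [-0.1  0.   0.1] op 1.004 rot [ -0.11  -0.04 -18.19]
  -> [0.42 0.25 0.2 ] [-2.660e+02 -2.141e+02  2.000e-01]
  -> [ 0.4245 -0.1377  0.13  ] [-441.8 -559.6   70.8]
  -> [ 0.4245 -0.1377  0.008 ] [-441.8 -559.4  192.8]
[array([ 0.657, -0.191,  0.024]), array([ 0.628, -0.03 ,  0.024]), array([ 0.706, -0.137,  0.024])]
```

Candidates for the bottles are the amber ones with black caps at scene px (262,204), (244,251) and (266,269). The only thing resembling them is the tall solvent bottle at (180,300), which I leave. Candidates for the tins are the white ones at (277,225) and (306,237). The blue ones at (330,226) and (319,258) and the yellow one at (293,260) are look-alikes to leave. The crops confirm this: 3 bottles and 2 tins. First target is the bottle at world (0.4245, -0.138).

{"name": "play_rows", "arguments": {
  "fingers": [70,70,70,70,70,70,70,70,70,70,70,70,70,70,70,70,70,70,70,70],
  "linear": [
    [-266,-214,0],
    [-266,-214,0],
    [-266,-214,0],
    [-266,-214,0],
    [-266,-214,0],
    [-266,-214,0],
    [-266,-214,0],
    [-442,-559,70],
    [-442,-559,70],
    [-442,-559,70],
    [-442,-559,70],
    [-442,-559,70],
    [-442,-559,70],
    [-442,-559,70],
    [-442,-559,70],
    [-442,-559,70],
    [-442,-559,70],
    [-442,-559,70],
    [-442,-559,70],
    [-442,-559,70]
  ],
  "rot": [
    [0,0,-18.2],
    [0,0,-18.2],
    [0,0,-18.2],
    [0,0,-18.2],
    [0,0,-18.2],
    [0,0,-18.2],
    [0,0,-18.2],
    [0,0,-18.2],
    [0,0,-18.2],
    [0,0,-18.2],
    [0,0,-18.2],
    [0,0,-18.2],
    [0,0,-18.2],
    [0,0,-18.2],
    [0,0,-18.2],
    [0,0,-18.2],
    [0,0,-18.2],
    [0,0,-18.2],
    [0,0,-18.2],
    [0,0,-18.2]
  ]
}}

```text
time_s: 2.1
position: [0.4254, -0.1352, 0.131]
tcp_rot: [[-0.99, 0.138, 0.0], [0.138, 0.99, 0.0], [-0.0, 0.0, -1.0]]
force: [0.4, -0.3, 0.4]
opening: 0.724
```

```bash
python3 - <<'E'
from g import *
s=crop("scene",220,130,380,290,4,"s3.png"); t=capture("top")
from m import blobs
print(blobs(s,(230,185,350,285),"black"),blobs(s,(230,185,350,285),"white"));print(blobs(t,(380,180,410,240),"black"))
go([.4245,-.1377,.13],[.4245,-.1377,.009])
E
```

```text
[(np.float64(260.67), np.float64(198.84), 43), (np.float64(242.65), np.float64(245.56), 57), (np.float64(265.03), np.float64(264.3), 61)] [(np.float64(277.0), np.float64(225.4), 105), (np.float64(306.47), np.float64(236.61), 113)]
[(np.float64(392.36), np.float64(192.76), 25), (np.float64(396.5), np.float64(222.79), 28)]
t 2.2 at [ 0.4256 -0.1356  0.131 ] F [ 0.4  0.7 -0.8] op 0.724 rot [-0.01  0.02  0.12]
  -> [ 0.4245 -0.1377  0.13  ] [ 0.8 -2.2  1. ]
  -> [ 0.4245 -0.1377  0.009 ] [  0.8  -2.2 122. ]
```

View pics/s3.png

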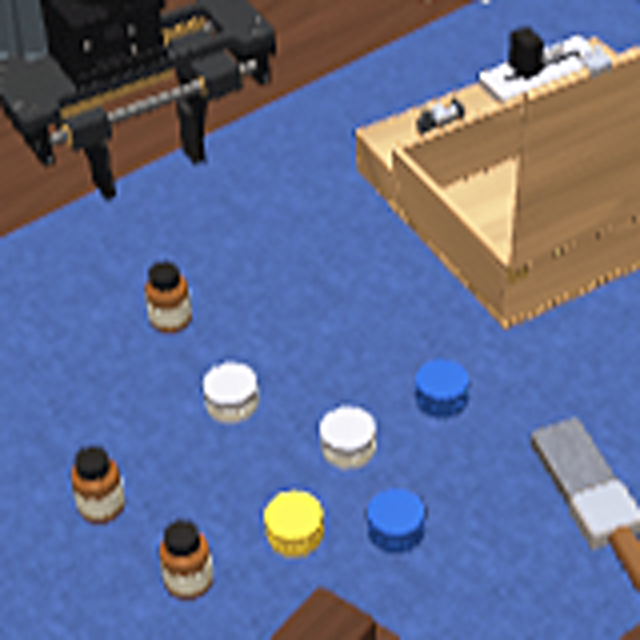

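All objects are still in place and the fingers hover near the bottle at (262,204). Next I descend and close.

{"name": "play_rows", "arguments": {
  "fingers": [70,70,70,70,70,70,255,255,255,255,255,255,255,255,255],
  "linear": [
    [1,-1,40],
    [1,-1,80],
    [1,-1,110],
    [1,-1,122],
    [1,-1,122],
    [1,-1,122],
    [1,-1,122],
    [1,-1,122],
    [1,-1,122],
    [1,-1,122],
    [1,-1,122],
    [1,-1,122],
    [1,-1,80],
    [1,-1,40],
    [1,-1,0]
  ],
  "rot": [
    [0,0,0],
    [0,0,0],
    [0,0,0],
    [0,0,0],
    [0,0,0],
    [0,0,0],
    [0,0,0],
    [0,0,0],
    [0,0,0],
    [0,0,0],
    [0,0,0],
    [0,0,0],
    [0,0,0],
    [0,0,0],
    [0,0,0]
  ]
}}

```text
time_s: 3.7
position: [0.4236, -0.137, 0.1314]
tcp_rot: [[-0.99, 0.141, -0.002], [0.141, 0.99, 0.001], [0.002, 0.001, -1.0]]
force: [0.6, -0.1, -0.6]
opening: 0.372
```

```bash
python3 - <<'E'
from g import *
s=crop("scene",220,100,420,290,4,"s4.png")
st=bot.read_state();p=st["position"]
go([p[0],p[1],.2],np.r_[W([-50,63,0])[:2],.17],np.r_[W([-50,63,0])[:2],.0165])
E
```

```text
t 3.75 at [ 0.4271 -0.139   0.1368] F [ 1.6 -0.5  3. ] op 0.372 rot [-0.23  0.49  0.05]
  -> [ 0.4271 -0.139   0.2   ] [ -0.5  -0.3 -63.2]
  -> [0.5014 0.2659 0.17  ] [-17.1 411.2 -34.7]
  -> [0.5014 0.2659 0.0165] [-15.8 411.8 118.8]
```

View pics/s4.png

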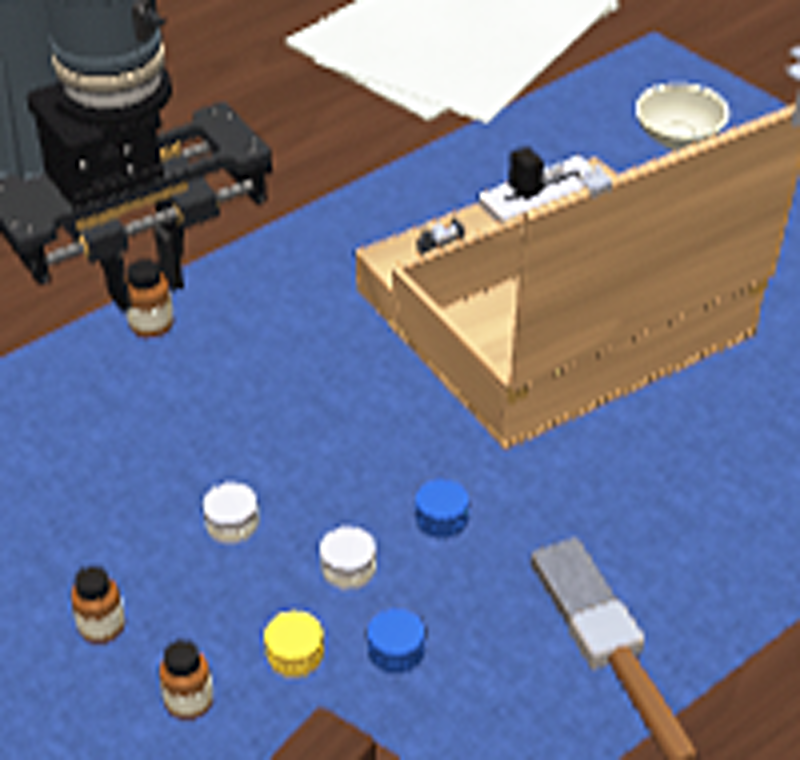

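The bottle is held (crop (150,300)). Next I carry it over the cork compartment.

{"name": "play_rows", "arguments": {
  "fingers": [255,255,255,255,255,255,255,255,255,255,255,255,255,255,255],
  "linear": [
    [0,0,-35],
    [-2,45,-35],
    [-4,90,-35],
    [-6,135,-35],
    [-8,180,-35],
    [-10,225,-35],
    [-12,270,-35],
    [-14,315,-35],
    [-16,360,-35],
    [-17,390,-35],
    [-18,411,-35],
    [-18,411,-35],
    [-18,411,-35],
    [-18,411,-35],
    [-18,411,-35]
  ],
  "rot": [
    [0,0,0],
    [0,0,0],
    [0,0,0],
    [0,0,0],
    [0,0,0],
    [0,0,0],
    [0,0,0],
    [0,0,0],
    [0,0,0],
    [0,0,0],
    [0,0,0],
    [0,0,0],
    [0,0,0],
    [0,0,0],
    [0,0,0]
  ]
}}

```text
time_s: 5.25
position: [0.4997, 0.2658, 0.1656]
tcp_rot: [[-0.99, 0.142, -0.001], [0.142, 0.99, -0.0], [0.001, -0.001, -1.0]]
force: [0.3, 0.4, -0.0]
opening: 0.376
```

```bash
python3 - <<'E'
from g import *
t=crop("top",170,150,310,290,5,"t4.png")
go(np.r_[W([-50,63,0])[:2],.0165])
E
```

```text
t 5.3 at [0.4998 0.2658 0.1657] F [-1.3 -0.6 -0.7] op 0.373 rot [-0.02 -0.03 -0.08]
  -> [0.5014 0.2659 0.0165] [ -1.6   0.3 149.2]
```

View pics/t4.png

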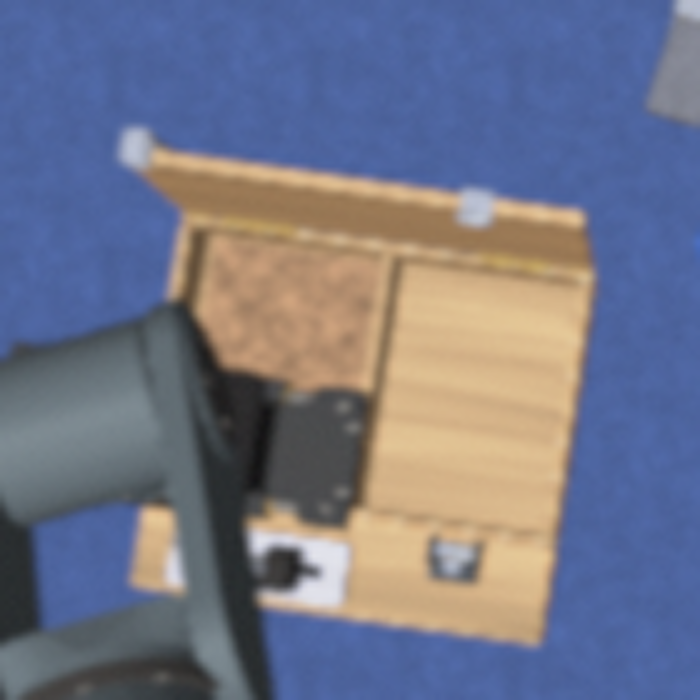

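{"name": "play_rows", "arguments": {
  "fingers": [255,255,255,255,255,255,255,255,110,110,110,110,110,110,110,110,110,110,110],
  "linear": [
    [-2,0,40],
    [-2,0,80],
    [-2,0,115],
    [-2,0,135],
    [-2,0,145],
    [-2,0,149.5],
    [-2,0,149.5],
    [-2,0,149.5],
    [-2,0,149.5],
    [-2,0,149.5],
    [-2,0,149.5],
    [-2,0,149.5],
    [-2,0,130],
    [-2,0,90],
    [-2,0,45],
    [-2,0,0],
    [-2,0,0],
    [-2,0,0],
    [-2,0,0]
  ],
  "rot": [
    [0,0,0],
    [0,0,0],
    [0,0,0],
    [0,0,0],
    [0,0,0],
    [0,0,0],
    [0,0,0],
    [0,0,0],
    [0,0,0],
    [0,0,0],
    [0,0,0],
    [0,0,0],
    [0,0,0],
    [0,0,0],
    [0,0,0],
    [0,0,0],
    [0,0,0],
    [0,0,0],
    [0,0,0]
  ]
}}

```text
time_s: 7.2
position: [0.5007, 0.2663, 0.1645]
tcp_rot: [[-0.99, 0.141, -0.003], [0.141, 0.99, -0.001], [0.003, -0.001, -1.0]]
force: [-0.2, -0.4, -0.2]
opening: 0.571
```

```bash
python3 - <<'E'
from g import *
from m import blobs
s=capture("scene"); t=capture("top")
print("S",blobs(s,(230,185,350,285),"black"),blobs(s,(230,185,350,285),"white"));print("T",blobs(t,(330,180,420,280),"black"),blobs(t,(330,180,420,280),"white"))
go([.5496,-.2825,.15],[.5496,-.2825,.009])
E
```

```text
S [(np.float64(242.65), np.float64(245.56), 57), (np.float64(265.03), np.float64(264.3), 61)] [(np.float64(277.04), np.float64(225.43), 106), (np.float64(306.5), np.float64(236.65), 114)]
T [(np.float64(392.36), np.float64(192.76), 25), (np.float64(396.44), np.float64(222.7), 27)] [(np.float64(341.67), np.float64(200.76), 122), (np.float64(354.46), np.float64(229.54), 121)]
t 7.3 at [0.5006 0.2662 0.1639] F [ 0.4 -0.4  0.2] op 0.573 rot [-0.1  -0.21  0.01]
  -> [ 0.5496 -0.2825  0.15  ] [-125.8 -536.3   14.4]
  -> [ 0.5496 -0.2825  0.009 ] [-126.3 -536.1  155.4]
```

{"name": "play_rows", "arguments": {
  "fingers": [70,70,70,70,70,70,70,70,70,70,70,70,70,70,70,70],
  "linear": [
    [-11,-45,14],
    [-22,-90,14],
    [-32,-135,14],
    [-43,-180,14],
    [-53,-225,14],
    [-64,-270,14],
    [-74,-315,14],
    [-85,-360,14],
    [-95,-405,14],
    [-106,-450,14],
    [-115,-490,14],
    [-122,-520,14],
    [-126,-536,14],
    [-126,-536,14],
    [-126,-536,14],
    [-126,-536,14]
  ],
  "rot": [
    [0,0,0],
    [0,0,0],
    [0,0,0],
    [0,0,0],
    [0,0,0],
    [0,0,0],
    [0,0,0],
    [0,0,0],
    [0,0,0],
    [0,0,0],
    [0,0,0],
    [0,0,0],
    [0,0,0],
    [0,0,0],
    [0,0,0],
    [0,0,0]
  ]
}}

```text
time_s: 8.9
position: [0.5508, -0.2794, 0.1513]
tcp_rot: [[-0.99, 0.139, -0.002], [0.139, 0.99, 0.002], [0.002, 0.002, -1.0]]
force: [-0.2, 0.3, 0.2]
opening: 0.725
```

```bash
python3 - <<'E'
from g import *
from m import blobs
t=crop("top",170,150,310,290,5,"t5.png");s=crop("scene",210,160,310,290,5,"s5.png")
print(blobs(s,(230,185,350,285),"black"))
go([.5496,-.2825,.009])
E
```

```text
[(np.float64(247.6), np.float64(192.76), 299), (np.float64(267.39), np.float64(187.26), 23), (np.float64(242.65), np.float64(245.56), 57), (np.float64(265.03), np.float64(264.3), 61)]
t 9.0 at [ 0.5512 -0.2798  0.1517] F [-0.2  0.4 -0.4] op 0.725 rot [ 0.04 -0.04  0.13]
  -> [ 0.5496 -0.2825  0.009 ] [  1.1  -3.  142.7]
```

View pics/t5.png

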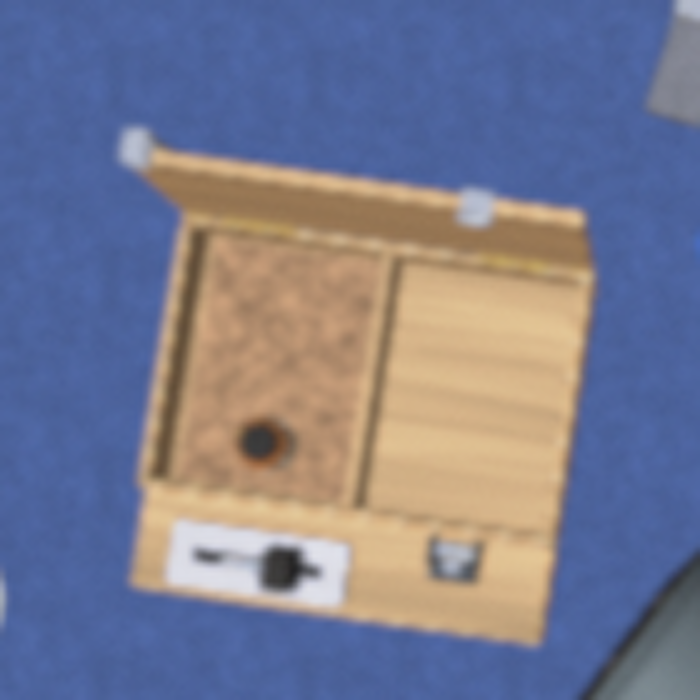

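View pics/s5.png

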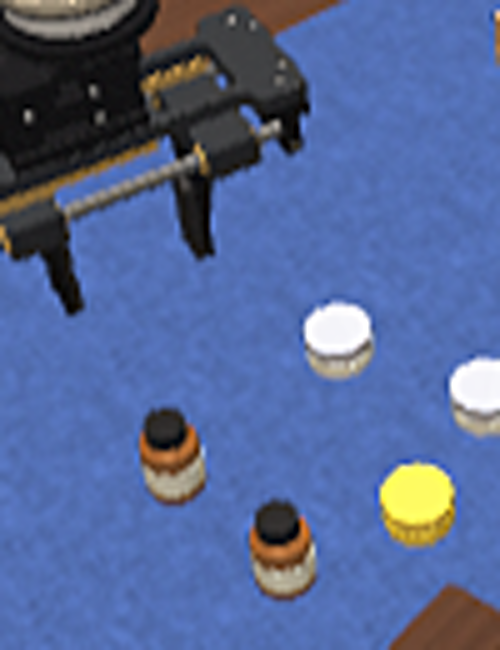

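Bottle 1 stands upright in the cork compartment (crop px (260,440)). The fingers are over bottle 2, so I grasp it.

{"name": "play_rows", "arguments": {
  "fingers": [70,70,70,70,70,70,255,255,255,255,255,255,255,255,255,255,255,255],
  "linear": [
    [1,-2,45],
    [1,-2,90],
    [1,-2,125],
    [1,-2,142],
    [1,-2,142],
    [1,-2,142],
    [1,-2,142],
    [1,-2,142],
    [1,-2,142],
    [1,-2,142],
    [1,-2,142],
    [1,-2,142],
    [1,-2,110],
    [1,-2,65],
    [1,-2,20],
    [1,-2,-15],
    [1,-2,-15],
    [1,-2,-15]
  ],
  "rot": [
    [0,0,0],
    [0,0,0],
    [0,0,0],
    [0,0,0],
    [0,0,0],
    [0,0,0],
    [0,0,0],
    [0,0,0],
    [0,0,0],
    [0,0,0],
    [0,0,0],
    [0,0,0],
    [0,0,0],
    [0,0,0],
    [0,0,0],
    [0,0,0],
    [0,0,0],
    [0,0,0]
  ]
}}

```text
time_s: 10.8
position: [0.5501, -0.2837, 0.1673]
tcp_rot: [[-0.99, 0.141, 0.001], [0.141, 0.99, -0.001], [-0.001, -0.001, -1.0]]
force: [-0.5, -0.1, -1.9]
opening: 0.375
```

```bash
python3 - <<'E'
from g import *
go(np.r_[W([0,63,0])[:2],.165],np.r_[W([0,63,0])[:2],.0165])
E
```

```text
t 10.8 at [ 0.5501 -0.2837  0.1673] F [-0.5 -0.1 -1.9] op 0.375 rot [-0.04  0.06  0.01]
  -> [0.5509 0.2589 0.165 ] [ 75.5 537.3   1.8]
  -> [0.5509 0.2589 0.0165] [ 75.6 537.4 150.3]
```

{"name": "play_rows", "arguments": {
  "fingers": [255,255,255,255,255,255,255,255,255,255,255,255,255,255,255,255,255],
  "linear": [
    [6,45,0],
    [12,90,0],
    [19,135,0],
    [25,180,0],
    [32,225,0],
    [38,270,0],
    [44,315,0],
    [50,360,0],
    [57,405,0],
    [63,450,0],
    [69,490,0],
    [73,520,0],
    [75,537,0],
    [75,537,0],
    [75,537,0],
    [75,537,0],
    [75,537,0]
  ],
  "rot": [
    [0,0,0],
    [0,0,0],
    [0,0,0],
    [0,0,0],
    [0,0,0],
    [0,0,0],
    [0,0,0],
    [0,0,0],
    [0,0,0],
    [0,0,0],
    [0,0,0],
    [0,0,0],
    [0,0,0],
    [0,0,0],
    [0,0,0],
    [0,0,0],
    [0,0,0]
  ]
}}

```text
time_s: 12.5
position: [0.5515, 0.257, 0.1666]
tcp_rot: [[-0.99, 0.143, -0.001], [0.143, 0.99, -0.001], [0.001, -0.001, -1.0]]
force: [0.5, -0.6, -0.6]
opening: 0.373
```

```bash
python3 - <<'E'
from g import *
go(np.r_[W([0,63,0])[:2],.0165])
E
```

```text
t 12.5 at [0.5515 0.257  0.1666] F [ 0.5 -0.6 -0.6] op 0.373 rot [-0.04 -0.03 -0.11]
  -> [0.5509 0.2589 0.0165] [  0.8   1.9 150.1]
```

{"name": "play_rows", "arguments": {
  "fingers": [255,255,255,255,255,255,255,255,110,110,110,110,110,110,110,110,110,110,110],
  "linear": [
    [1,1,40],
    [1,1,80],
    [1,1,115],
    [1,1,135],
    [1,1,145],
    [1,1,150],
    [1,1,150.5],
    [1,1,150.5],
    [1,1,150.5],
    [1,1,150.5],
    [1,1,150.5],
    [1,1,150.5],
    [1,1,130],
    [1,1,90],
    [1,1,45],
    [1,1,0],
    [1,1,0],
    [1,1,0],
    [1,1,0]
  ],
  "rot": [
    [0,0,0],
    [0,0,0],
    [0,0,0],
    [0,0,0],
    [0,0,0],
    [0,0,0],
    [0,0,0],
    [0,0,0],
    [0,0,0],
    [0,0,0],
    [0,0,0],
    [0,0,0],
    [0,0,0],
    [0,0,0],
    [0,0,0],
    [0,0,0],
    [0,0,0],
    [0,0,0],
    [0,0,0]
  ]
}}

```text
time_s: 14.4
position: [0.5493, 0.2595, 0.1656]
tcp_rot: [[-0.99, 0.141, -0.003], [0.141, 0.99, -0.001], [0.002, -0.001, -1.0]]
force: [-0.9, 0.2, -1.0]
opening: 0.567
```

```bash
python3 - <<'E'
from g import *
from m import blobs
s=capture("scene"); t=capture("top")
print("S",blobs(s,(230,185,350,285),"black"),blobs(s,(230,185,350,285),"white"));print("T",blobs(t,(330,180,420,280),"black"),blobs(t,(330,180,420,280),"white"))
go([.6446,-.2715,.15],[.55,-.1,.165])
E
```

```text
S [(np.float64(265.03), np.float64(264.37), 60)] [(np.float64(277.0), np.float64(225.4), 105), (np.float64(306.47), np.float64(236.61), 113)]
T [(np.float64(392.36), np.float64(192.76), 25)] [(np.float64(341.72), np.float64(200.76), 123), (np.float64(354.46), np.float64(229.54), 121)]
t 14.5 at [0.5491 0.2594 0.1649] F [ 0.  -0.2 -0.2] op 0.569 rot [-0.09 -0.21  0.01]
  -> [ 0.6446 -0.2715  0.15  ] [-169.3 -512.2   15.1]
  -> [ 0.55  -0.1    0.165] [-5.140e+01 -3.557e+02  3.000e-01]
```

{"name": "play_rows", "arguments": {
  "fingers": [70,70,70,70,70,70,70,70,70,70,70,70,70,70,70,70,70],
  "linear": [
    [-6,-45,0],
    [-13,-90,0],
    [-19,-135,0],
    [-26,-180,0],
    [-32,-225,0],
    [-39,-270,0],
    [-45,-315,0],
    [-51,-356,0],
    [-80,-395,5],
    [-110,-432,10],
    [-140,-475,15],
    [-162,-503,15],
    [-169,-513,15],
    [-169,-513,15],
    [-169,-513,15],
    [-169,-513,15],
    [-169,-513,15]
  ],
  "rot": [
    [0,0,0],
    [0,0,0],
    [0,0,0],
    [0,0,0],
    [0,0,0],
    [0,0,0],
    [0,0,0],
    [0,0,0],
    [0,0,0],
    [0,0,0],
    [0,0,0],
    [0,0,0],
    [0,0,0],
    [0,0,0],
    [0,0,0],
    [0,0,0],
    [0,0,0]
  ]
}}

```text
time_s: 16.2
position: [0.6451, -0.27, 0.1519]
tcp_rot: [[-0.99, 0.139, -0.001], [0.139, 0.99, 0.001], [0.001, 0.001, -1.0]]
force: [0.4, -0.2, -0.2]
opening: 0.726
```

```bash
python3 - <<'E'
from g import *
from m import blobs
s=capture("scene")
print(blobs(s,(250,240,280,285),"black"))
go([.6446,-.2715,.009])
E
```

```text
[(np.float64(265.03), np.float64(264.3), 61)]
t 16.25 at [ 0.6453 -0.2703  0.1521] F [-0.2  0.2 -0.3] op 0.726 rot [ 0.02 -0.02  0.1 ]
  -> [ 0.6446 -0.2715  0.009 ] [  0.5  -1.3 143.1]
```

{"name": "play_rows", "arguments": {
  "fingers": [70,70,70,70,70,70,255,255,255,255,255,255,255,255,255,255,255,255],
  "linear": [
    [0,-1,45],
    [0,-1,90],
    [0,-1,125],
    [0,-1,142],
    [0,-1,142],
    [0,-1,142],
    [0,-1,142],
    [0,-1,142],
    [0,-1,142],
    [0,-1,142],
    [0,-1,142],
    [0,-1,142],
    [0,-1,110],
    [0,-1,65],
    [0,-1,20],
    [0,-1,-15],
    [0,-1,-15],
    [0,-1,-15]
  ],
  "rot": [
    [0,0,0],
    [0,0,0],
    [0,0,0],
    [0,0,0],
    [0,0,0],
    [0,0,0],
    [0,0,0],
    [0,0,0],
    [0,0,0],
    [0,0,0],
    [0,0,0],
    [0,0,0],
    [0,0,0],
    [0,0,0],
    [0,0,0],
    [0,0,0],
    [0,0,0],
    [0,0,0]
  ]
}}

```text
time_s: 18.05
position: [0.6455, -0.273, 0.1674]
tcp_rot: [[-0.99, 0.141, 0.001], [0.141, 0.99, -0.001], [-0.001, -0.001, -1.0]]
force: [0.2, -0.4, -1.7]
opening: 0.37
```

```bash
python3 - <<'E'
from g import *
go([.55,-.1,.165],np.r_[W([0,63,0])[:2],.165],np.r_[W([42,63,0])[:2],.165])
E
```

```text
t 18.05 at [ 0.6455 -0.273   0.1674] F [ 0.2 -0.4 -1.7] op 0.37 rot [-0.04  0.06  0.01]
  -> [ 0.55  -0.1    0.165] [118.9 157.9   2.2]
  -> [0.5509 0.2589 0.165 ] [168.5 513.3   1.9]
  -> [0.5925 0.253  0.165 ] [126.5 513.3   1.9]
```

{"name": "play_rows", "arguments": {
  "fingers": [255,255,255,255,255,255,255,255,255,255,255,255,255,255,255,255,255,255,255],
  "linear": [
    [30,38,0],
    [60,77,0],
    [90,118,0],
    [119,158,0],
    [126,202,0],
    [132,247,0],
    [138,292,0],
    [144,337,0],
    [151,380,0],
    [157,425,0],
    [163,470,0],
    [168,500,0],
    [168,513,0],
    [148,513,0],
    [128.5,513,0],
    [128.5,513,0],
    [128.5,513,0],
    [128.5,513,0],
    [128.5,513,0]
  ],
  "rot": [
    [0,0,0],
    [0,0,0],
    [0,0,0],
    [0,0,0],
    [0,0,0],
    [0,0,0],
    [0,0,0],
    [0,0,0],
    [0,0,0],
    [0,0,0],
    [0,0,0],
    [0,0,0],
    [0,0,0],
    [0,0,0],
    [0,0,0],
    [0,0,0],
    [0,0,0],
    [0,0,0],
    [0,0,0]
  ]
}}

```text
time_s: 19.95
position: [0.5893, 0.2527, 0.1664]
tcp_rot: [[-0.99, 0.141, -0.002], [0.141, 0.99, -0.0], [0.002, -0.001, -1.0]]
force: [-0.5, -0.8, -0.7]
opening: 0.373
```

```bash
python3 - <<'E'
from g import *
t=crop("top",170,150,310,290,5,"t6.png");s=crop("scene",280,20,440,220,3,"s6.png")
go(np.r_[W([40,63,0])[:2],.0165])
E
```

```text
t 20.05 at [0.5898 0.253  0.1668] F [-0.5  0.6 -0.4] op 0.373 rot [-0.01 -0.03  0.02]
  -> [0.5905 0.2532 0.0165] [ -0.8   0.4 150.3]
```

View pics/t6.png

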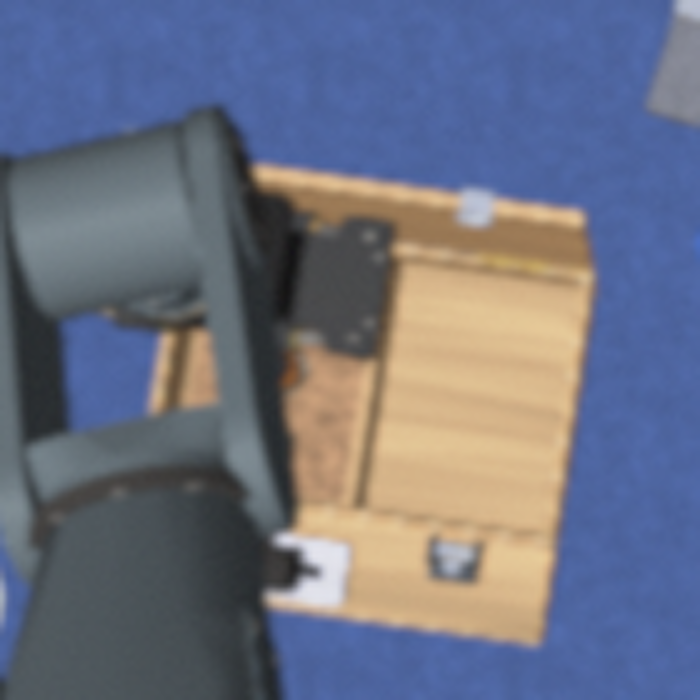

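View pics/s6.png

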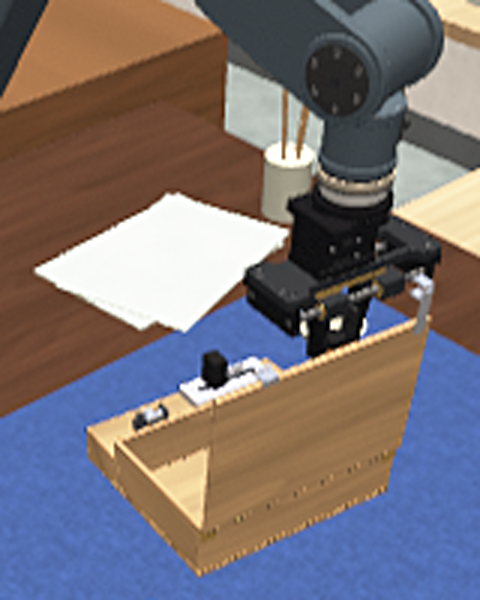

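The carried bottle is above the back of the cork compartment, clear of the lid and keeper (force ≈ 0). Next I lower and release it.

{"name": "play_rows", "arguments": {
  "fingers": [255,255,255,255,255,255,255,255,110,110,110,110,110,110,110,110,110,110,110],
  "linear": [
    [0,0,40],
    [0,0,80],
    [0,0,115],
    [0,0,135],
    [0,0,145],
    [0,0,150],
    [0,0,150.5],
    [0,0,150.5],
    [0,0,150.5],
    [0,0,150.5],
    [0,0,150.5],
    [0,0,150.5],
    [0,0,130],
    [0,0,90],
    [0,0,45],
    [0,0,0],
    [0,0,0],
    [0,0,0],
    [0,0,0]
  ],
  "rot": [
    [0,0,0],
    [0,0,0],
    [0,0,0],
    [0,0,0],
    [0,0,0],
    [0,0,0],
    [0,0,0],
    [0,0,0],
    [0,0,0],
    [0,0,0],
    [0,0,0],
    [0,0,0],
    [0,0,0],
    [0,0,0],
    [0,0,0],
    [0,0,0],
    [0,0,0],
    [0,0,0],
    [0,0,0]
  ]
}}

```text
time_s: 21.95
position: [0.5892, 0.2528, 0.1655]
tcp_rot: [[-0.99, 0.141, -0.003], [0.141, 0.99, -0.001], [0.003, -0.001, -1.0]]
force: [-0.0, 0.6, -0.7]
opening: 0.57
```

```bash
python3 - <<'E'
from g import *
from m import blobs
s=capture("scene"); t=capture("top")
a=blobs(s,(230,185,350,285),"white");b=blobs(t,(330,180,420,280),"white");print(a,b)
print(tri(a[0][:2],b[1][:2]),tri(a[1][:2],b[0][:2]))
go([.52,.2,.165],[.5296,-.153,.15])
E
```

```text
[(np.float64(277.0), np.float64(225.4), 105), (np.float64(306.5), np.float64(236.65), 114)] [(np.float64(341.74), np.float64(200.71), 124), (np.float64(354.46), np.float64(229.54), 121)]
(array([ 0.52969494, -0.15268093,  0.02308205]), np.float64(0.00045901418734778187)) (array([ 0.62238213, -0.11287817,  0.0227596 ]), np.float64(0.00019156709565142275))
t 22.05 at [0.589  0.2527 0.1647] F [-0.2 -0.5 -0.4] op 0.567 rot [-0.09 -0.22  0.01]
  -> [0.52  0.2   0.165] [ 60.9 -61.9   0. ]
  -> [ 0.5296 -0.153   0.15  ] [   1.7 -410.    15.3]
```

{"name": "play_rows", "arguments": {
  "fingers": [110,70,70,70,70,70,70,70,70,70,70,70,70,70,70],
  "linear": [
    [30,-30,0],
    [60,-62,0],
    [54,-105,0],
    [47,-150,2],
    [40,-195,5],
    [34,-240,8],
    [26,-285,10],
    [18,-330,12],
    [10,-370,15],
    [3,-398,15],
    [2,-411,15],
    [2,-411,15],
    [2,-411,15],
    [2,-411,15],
    [2,-411,15]
  ],
  "rot": [
    [0,0,0],
    [0,0,0],
    [0,0,0],
    [0,0,0],
    [0,0,0],
    [0,0,0],
    [0,0,0],
    [0,0,0],
    [0,0,0],
    [0,0,0],
    [0,0,0],
    [0,0,0],
    [0,0,0],
    [0,0,0],
    [0,0,0]
  ]
}}

```text
time_s: 23.55
position: [0.5305, -0.1519, 0.1518]
tcp_rot: [[-0.99, 0.139, -0.0], [0.139, 0.99, 0.0], [0.001, 0.0, -1.0]]
force: [0.0, -0.1, 0.3]
opening: 0.726
```

```bash
python3 - <<'E'
from g import *
from m import blobs
s=capture("scene");t=crop("top",170,150,310,290,5,"t7.png")
print(blobs(s,(230,185,350,285),"white"))
go([.5296,-.153,.004])
E
```

```text
[(np.float64(277.0), np.float64(225.4), 105), (np.float64(306.35), np.float64(236.54), 111)]
t 23.65 at [ 0.5307 -0.1523  0.1519] F [-0.3 -0.2  0.3] op 0.729 rot [ 0.   -0.    0.11]
  -> [ 0.5296 -0.153   0.004 ] [  1.   -0.8 147.9]
```

View pics/t7.png

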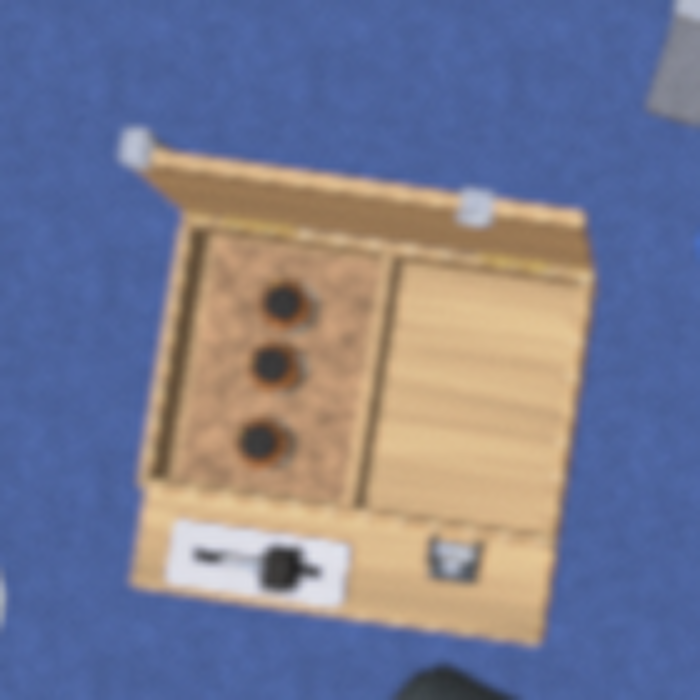

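All three bottles stand in the cork compartment (crop (285,300), (273,365), (260,440)). Next is tin B.

{"name": "play_rows", "arguments": {
  "fingers": [70,70,70,70,70,70,255,255,255,255,255,255,255,255,255,255,255,255],
  "linear": [
    [0,-1,45],
    [0,-1,90],
    [0,-1,125],
    [0,-1,147],
    [0,-1,147],
    [0,-1,147],
    [0,-1,147],
    [0,-1,147],
    [0,-1,147],
    [0,-1,147],
    [0,-1,147],
    [0,-1,147],
    [0,-1,110],
    [0,-1,65],
    [0,-1,20],
    [0,-1,0],
    [0,-1,0],
    [0,-1,0]
  ],
  "rot": [
    [0,0,0],
    [0,0,0],
    [0,0,0],
    [0,0,0],
    [0,0,0],
    [0,0,0],
    [0,0,0],
    [0,0,0],
    [0,0,0],
    [0,0,0],
    [0,0,0],
    [0,0,0],
    [0,0,0],
    [0,0,0],
    [0,0,0],
    [0,0,0],
    [0,0,0],
    [0,0,0]
  ]
}}

```text
time_s: 25.45
position: [0.5302, -0.1544, 0.1516]
tcp_rot: [[-0.99, 0.141, -0.0], [0.141, 0.99, 0.0], [0.0, 0.0, -1.0]]
force: [0.8, -0.9, -0.6]
opening: 0.003
```

```bash
python3 - <<'E'
from g import *
go(np.r_[W([-35,-63,0])[:2],.15],np.r_[W([-35,-63,0])[:2],.0115])
E
```

```text
t 25.45 at [ 0.5302 -0.1544  0.1516] F [ 0.8 -0.9 -0.6] op 0.003 rot [ 0.   -0.    0.01]
  -> [0.4985 0.1391 0.15  ] [ 72.7 286.    1.7]
  -> [0.4985 0.1391 0.0115] [ 72.7 286.  140.2]
```

Opening is 0, so the tin was missed. I'll look.

```bash
python3 - <<'E'
from g import *
from m import blobs
s=crop("scene",220,150,350,290,5,"s8.png");t=crop("top",290,150,410,280,4,"t8.png")
print(blobs(s,(230,185,350,285),"white"),blobs(t,(300,180,420,280),"white"))
E
```

```text
[(np.float64(277.0), np.float64(225.4), 105), (np.float64(306.35), np.float64(236.54), 111)] [(np.float64(341.72), np.float64(200.76), 123)]
```

View pics/s8.png

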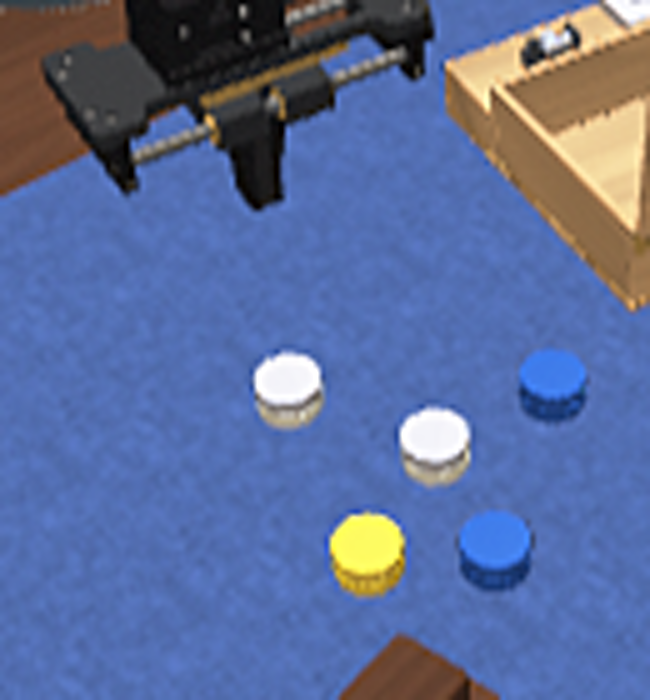

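View pics/t8.png

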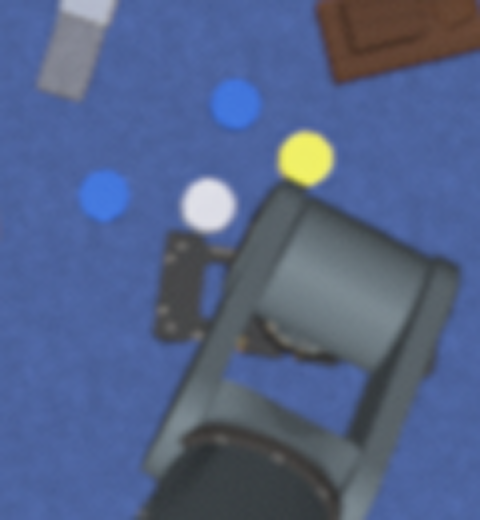

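{"name": "play_rows", "arguments": {
  "fingers": [70,70,70,70,70,70,70,70,70,70,70,70,70,70,70,70],
  "linear": [
    [0,0,0],
    [0,0,0],
    [0,0,0],
    [0,0,0],
    [0,0,0],
    [0,0,0],
    [0,1,40],
    [0,1,80],
    [0,1,110],
    [0,1,130],
    [0,1,142],
    [0,1,148],
    [0,1,148],
    [0,1,148],
    [0,1,148],
    [0,1,148]
  ],
  "rot": [
    [0,0,0],
    [0,0,0],
    [0,0,0],
    [0,0,0],
    [0,0,0],
    [0,0,0],
    [0,0,0],
    [0,0,0],
    [0,0,0],
    [0,0,0],
    [0,0,0],
    [0,0,0],
    [0,0,0],
    [0,0,0],
    [0,0,0],
    [0,0,0]
  ]
}}

```text
time_s: 27.15
position: [0.5313, -0.1539, 0.0047]
tcp_rot: [[-0.99, 0.141, 0.002], [0.141, 0.99, -0.001], [-0.002, -0.001, -1.0]]
force: [0.0, -0.7, 0.3]
opening: 0.729
```

```bash
python3 - <<'E'
from g import *
s=crop("scene",220,150,350,290,5,"s9.png")
go([.5296,-.153,.002])
E
```

```text
t 27.2 at [ 0.5311 -0.1538  0.0046] F [-0.7 -0.8 -0.4] op 0.725 rot [-0.03  0.08  0.01]
  -> [ 0.5296 -0.153   0.002 ] [1.6 0.5 2.6]
```

View pics/s9.png

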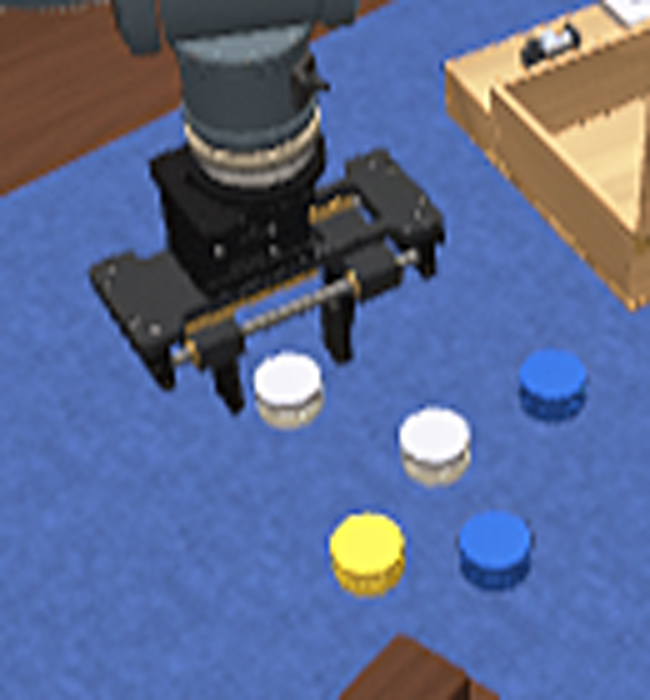

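```bash
python3 - <<'E'
from g import *
p=bot.read_state(); R=np.array(p["tcp_rot"]); q=p["position"]
f=lambda P:((proj("scene",P)-[220,150]+.5)*5).round(0)
print(f(q), [f(q+R@np.array([sx,sy,0])) for sy in(-.0316,.0316,-.0466,.0466) for sx in (-.0095,.0095)], f([.5296,-.153,0]),f([.5296,-.153,.024]))
E
```

```text
[290. 402.] [array([250., 433.]), array([236., 413.]), array([343., 391.]), array([328., 372.]), array([228., 444.]), array([214., 423.]), array([364., 382.]), array([349., 363.])] [290. 405.] [286. 379.]
```

```bash
python3 - <<'E'
from g import *
f=lambda P:((proj("scene",P)-[220,150]+.5)*5).round(0)
print(f([.5302,-.1544,.1516]),f([.5302,-.1544,.1716]))
s=crop("scene",250,195,310,250,12,"s10.png")
E
```

```text
[265. 225.] [262. 199.]
```

View pics/s10.png

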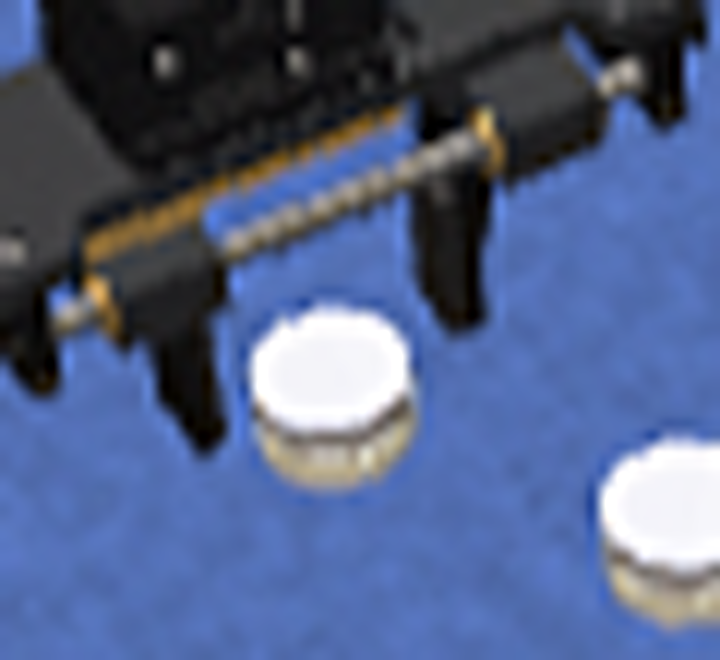

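Fingertips in the image sit about 15–20 mm above where the stated TCP projects. The fingers shut above the 24 mm tin without touching it, so I descend further in small steps, watching the force.

{"name": "play_rows", "arguments": {
  "fingers": [70,70,70,70],
  "linear": [
    [1,0,4],
    [1,0,8],
    [1,0,8],
    [1,0,8]
  ],
  "rot": [
    [0,0,0],
    [0,0,0],
    [0,0,0],
    [0,0,0]
  ]
}}

```text
time_s: 27.65
position: [0.5294, -0.1533, -0.0046]
tcp_rot: [[-0.99, 0.141, -0.001], [0.141, 0.99, 0.0], [0.001, 0.0, -1.0]]
force: [-0.8, -0.5, -0.4]
opening: 0.726
```

```bash
python3 - <<'E'
from g import *
go([.5296,-.153,.002])
s=crop("scene",250,195,310,250,12,"s11.png")
E
```

```text
t 27.65 at [ 0.5294 -0.1533 -0.0046] F [-0.8 -0.5 -0.4] op 0.726 rot [ 0.01 -0.04  0.01]
  -> [ 0.5296 -0.153   0.002 ] [-0.1  0.3 -6.6]
```

View pics/s11.png

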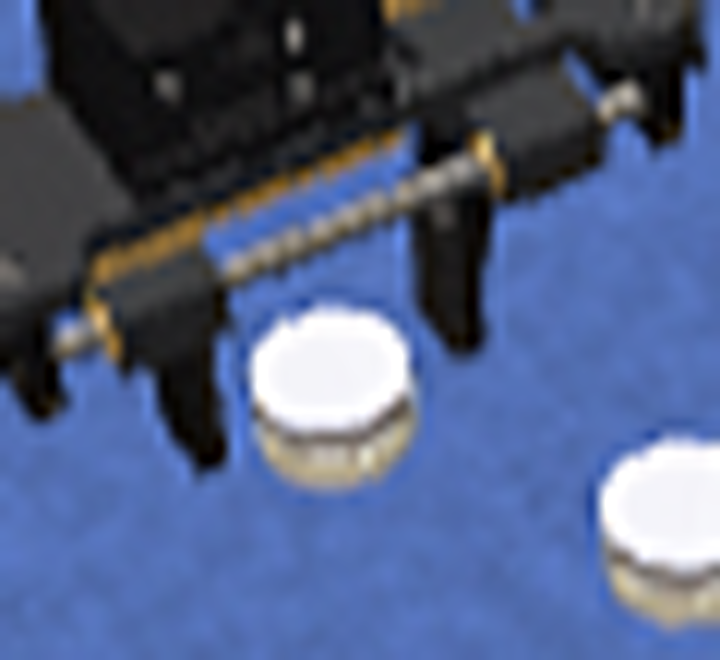

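{"name": "play_rows", "arguments": {
  "fingers": [70,70,70,70,70],
  "linear": [
    [0,0,3],
    [0,0,6],
    [0,0,8],
    [0,0,8],
    [0,0,8]
  ],
  "rot": [
    [0,0,0],
    [0,0,0],
    [0,0,0],
    [0,0,0],
    [0,0,0]
  ]
}}

```text
time_s: 28.2
position: [0.5296, -0.1534, -0.0124]
tcp_rot: [[-0.99, 0.141, -0.0], [0.141, 0.99, 0.0], [0.0, 0.0, -1.0]]
force: [-0.8, 0.4, -0.1]
opening: 0.728
```

```bash
python3 - <<'E'
from g import *
go([.5296,-.153,.002])
s=crop("scene",250,195,310,250,12,"s12.png")
E
```

```text
t 28.2 at [ 0.5296 -0.1534 -0.0124] F [-0.8  0.4 -0.1] op 0.728 rot [ 0.01 -0.02  0.01]
  -> [ 0.5296 -0.153   0.002 ] [  0.    0.4 -14.4]
```

View pics/s12.png

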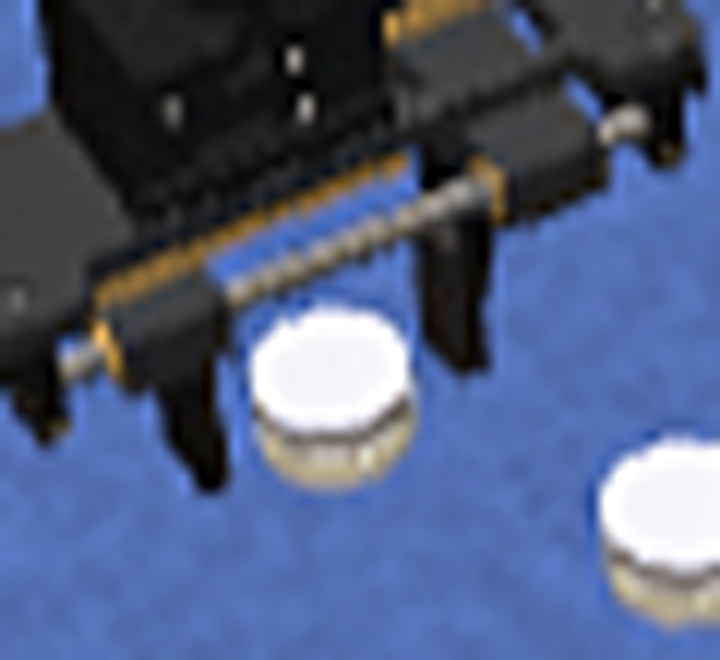

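{"name": "play_rows", "arguments": {
  "fingers": [255,255,255,255,255,255],
  "linear": [
    [0,0,0],
    [0,0,0],
    [0,0,0],
    [0,0,0],
    [0,0,0],
    [0,0,0]
  ],
  "rot": [
    [0,0,0],
    [0,0,0],
    [0,0,0],
    [0,0,0],
    [0,0,0],
    [0,0,0]
  ]
}}

```text
time_s: 28.85
position: [0.5297, -0.1534, -0.0122]
tcp_rot: [[-0.99, 0.141, 0.0], [0.141, 0.99, 0.0], [-0.0, 0.0, -1.0]]
force: [0.1, -0.1, 0.9]
opening: 0.45
```

```bash
python3 - <<'E'
from g import *
for z in (0,.004,.008,.012,.016,.02): print(z,proj("scene",[.534,-.183,z]).round(1))
s=crop("scene",250,195,310,250,12,"s13.png")
go(np.r_[W([-35,-63,0])[:2],.15])
E
```

```text
0 [270.2 236.2]
0.004 [270.1 235.4]
0.008 [270.  234.5]
0.012 [269.8 233.6]
0.016 [269.7 232.7]
0.02 [269.6 231.8]
t 28.9 at [ 0.5296 -0.1534 -0.0122] F [ 0.3 -0.3  0.9] op 0.452 rot [0.   0.   0.01]
  -> [0.4985 0.1391 0.15  ] [  72.   285.2 -162.2]
```

View pics/s13.png

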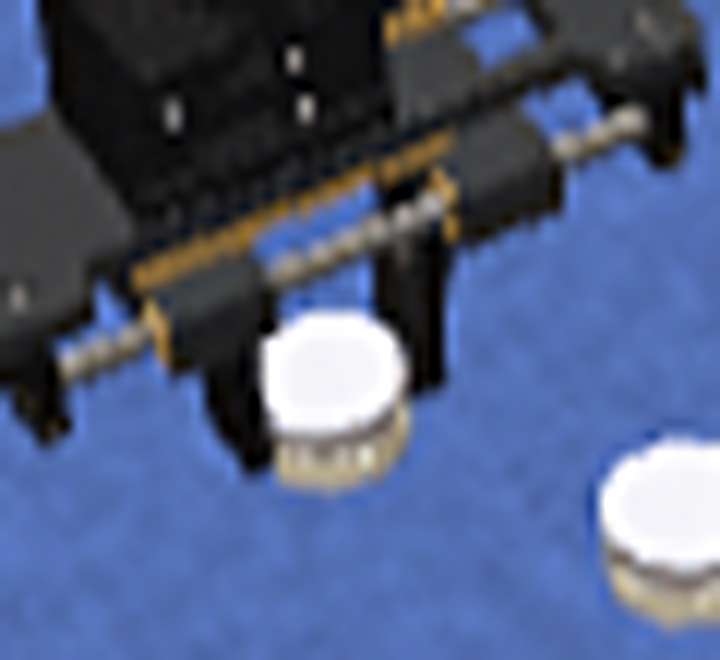

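```bash
python3 - <<'E'
from g import *
st=bot.read_state();q=st["position"];R=np.array(st["tcp_rot"])
for x in(-.0375,-.02,0,.02,.0375):
  for z in(.03,.05,.07): print(x,z,((proj("scene",np.r_[(q+R@np.array([x,-.095,0]))[:2],z])-[250,195]+.5)*12).round(0),((proj("scene",np.r_[(q+R@np.array([x,.095,0]))[:2],z])-[250,195]+.5)*12).round(0))
E
```

```text
-0.0375 0.03 [ 42. 609.] [728. 296.]
-0.0375 0.05 [ 32. 554.] [725. 241.]
-0.0375 0.07 [ 20. 498.] [723. 185.]
-0.02 0.03 [ 11. 561.] [692. 254.]
-0.02 0.05 [  0. 507.] [690. 199.]
-0.02 0.07 [-11. 450.] [687. 143.]
0 0.03 [-24. 508.] [653. 207.]
0 0.05 [-35. 453.] [650. 152.]
0 0.07 [-47. 397.] [646.  95.]
0.02 0.03 [-58. 456.] [614. 161.]
0.02 0.05 [-70. 401.] [610. 106.]
0.02 0.07 [-82. 345.] [607.  49.]
0.0375 0.03 [-87. 411.] [581. 121.]
0.0375 0.05 [-99. 356.] [577.  66.]
0.0375 0.07 [-112.  300.] [573.   9.]
```

Opening 0.45 means about 39 mm, so the 40 mm tin is held. The real tips sit ~18 mm above the reported TCP. I lift and carry it.

{"name": "play_rows", "arguments": {
  "fingers": [255,255,255,255,255,255,255,255,255,255,255,255,255,255,255,255],
  "linear": [
    [0,0,-20],
    [0,0,-60],
    [0,0,-105],
    [0,0,-145],
    [0,0,-150],
    [10,45,-150],
    [23,90,-150],
    [34,135,-150],
    [46,180,-150],
    [57,225,-150],
    [67,265,-150],
    [72,285,-150],
    [72,285,-150],
    [72,285,-150],
    [72,285,-150],
    [72,285,-150]
  ],
  "rot": [
    [0,0,0],
    [0,0,0],
    [0,0,0],
    [0,0,0],
    [0,0,0],
    [0,0,0],
    [0,0,0],
    [0,0,0],
    [0,0,0],
    [0,0,0],
    [0,0,0],
    [0,0,0],
    [0,0,0],
    [0,0,0],
    [0,0,0],
    [0,0,0]
  ]
}}

```text
time_s: 30.5
position: [0.4986, 0.1377, 0.1375]
tcp_rot: [[-0.99, 0.142, -0.0], [0.142, 0.99, -0.0], [0.0, -0.0, -1.0]]
force: [-0.5, -0.2, -1.6]
opening: 0.45
```

```bash
python3 - <<'E'
from g import *
s=crop("scene",280,60,420,200,5,"s14.png")
go(np.r_[W([-35,-63,0])[:2],.02],np.r_[W([-35,-63,0])[:2],-.0055])
E
```

```text
t 30.55 at [0.4987 0.1377 0.1376] F [ 0.  -0.5 -1.2] op 0.453 rot [-0.01 -0.01 -0.09]
  -> [0.4985 0.1391 0.02  ] [  0.4   1.3 117.6]
  -> [ 0.4985  0.1391 -0.0055] [  0.4   1.3 143.1]
```

View pics/s14.png

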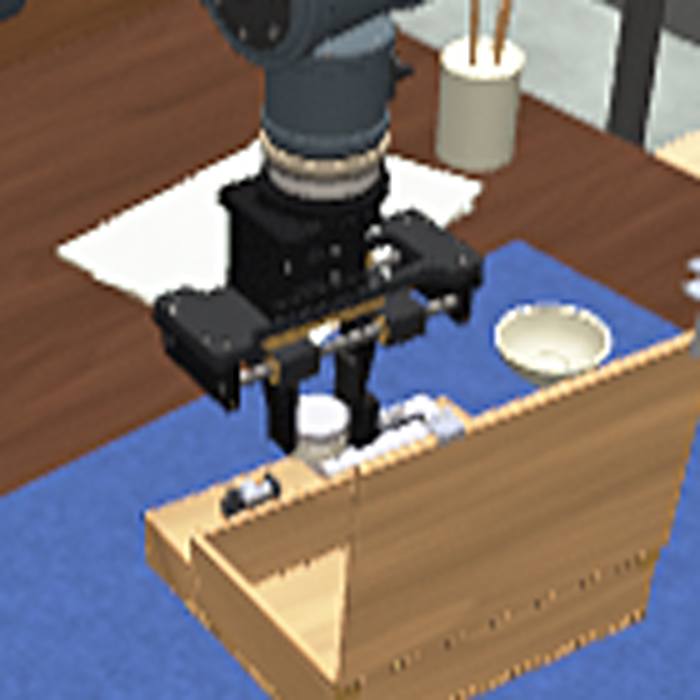

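{"name": "play_rows", "arguments": {
  "fingers": [255,255,255,255,255,255,255,255],
  "linear": [
    [0,1,40],
    [0,1,80],
    [0,1,105],
    [0,1,120],
    [0,1,128],
    [0,1,132],
    [0,1,132],
    [0,1,132]
  ],
  "rot": [
    [0,0,0],
    [0,0,0],
    [0,0,0],
    [0,0,0],
    [0,0,0],
    [0,0,0],
    [0,0,0],
    [0,0,0]
  ]
}}

```text
time_s: 31.35
position: [0.4993, 0.1398, 0.0065]
tcp_rot: [[-0.99, 0.141, 0.002], [0.141, 0.99, 0.0], [-0.002, 0.0, -1.0]]
force: [0.9, -0.5, -0.6]
opening: 0.451
```

```bash
python3 - <<'E'
from g import *
s=crop("scene",280,60,420,200,5,"s15.png")
go(np.r_[W([-35,-63,0])[:2],-.0055])
E
```

```text
t 31.4 at [0.4994 0.1399 0.0066] F [-0.8  0.3  0.1] op 0.451 rot [0.02 0.11 0.01]
  -> [ 0.4985  0.1391 -0.0055] [ 0.8 -0.9 12.1]
```

View pics/s15.png

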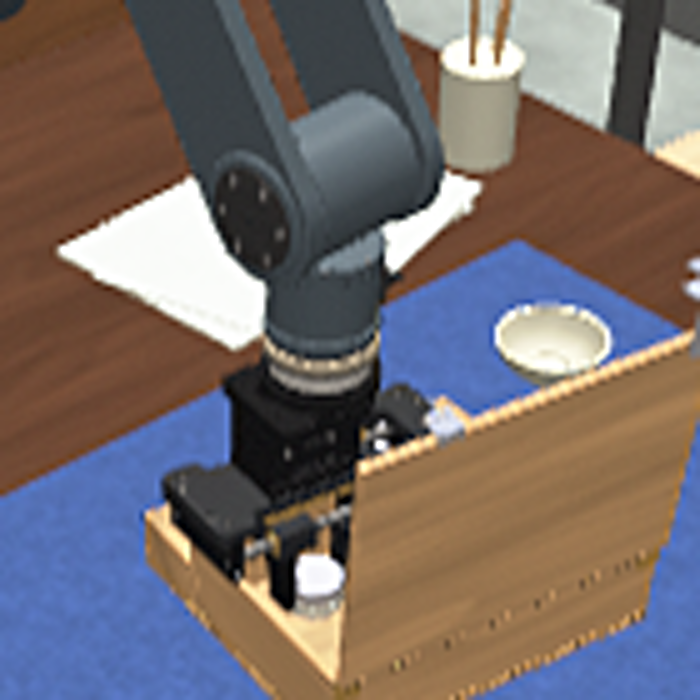

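{"name": "play_rows", "arguments": {
  "fingers": [255,255,255,255],
  "linear": [
    [0,0,3],
    [0,0,6],
    [0,0,6],
    [0,0,6]
  ],
  "rot": [
    [0,0,0],
    [0,0,0],
    [0,0,0],
    [0,0,0]
  ]
}}

```text
time_s: 31.8
position: [0.4985, 0.1399, -0.0003]
tcp_rot: [[-0.99, 0.141, -0.0], [0.141, 0.99, -0.0], [0.0, -0.0, -1.0]]
force: [0.1, -0.2, -0.8]
opening: 0.455
```

```bash
python3 - <<'E'
from g import *
s=crop("scene",300,130,380,200,8,"s16.png")
go(np.r_[W([-35,-63,0])[:2],-.0055])
E
```

```text
t 31.85 at [ 4.986e-01  1.399e-01 -3.000e-04] F [ 0.  -0.2 -0.7] op 0.45 rot [-0.   -0.    0.02]
  -> [ 0.4985  0.1391 -0.0055] [-0.  -0.9  5.2]
```

View pics/s16.png

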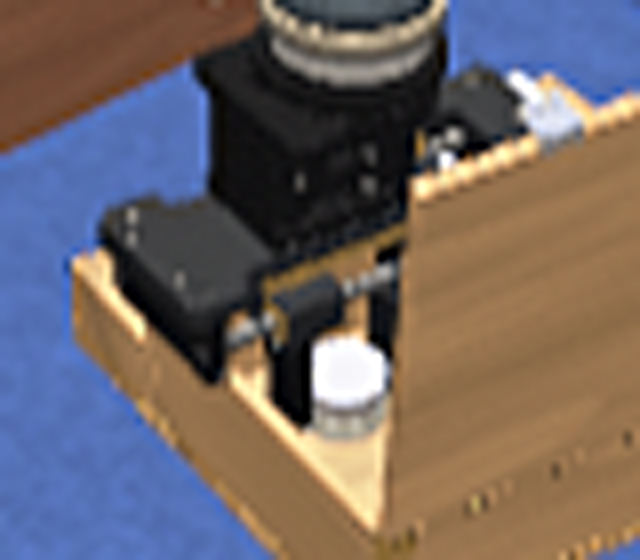

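{"name": "play_rows", "arguments": {
  "fingers": [255,255,255,255],
  "linear": [
    [0,0,2],
    [0,0,4],
    [0,0,4],
    [0,0,4]
  ],
  "rot": [
    [0,0,0],
    [0,0,0],
    [0,0,0],
    [0,0,0]
  ]
}}

```text
time_s: 32.25
position: [0.4985, 0.1399, -0.0044]
tcp_rot: [[-0.99, 0.141, -0.0], [0.141, 0.99, -0.0], [0.0, -0.0, -1.0]]
force: [0.0, 0.3, -0.2]
opening: 0.449
```

{"name": "play_rows", "arguments": {
  "fingers": [255,255,105,105,105,105,105,105,105,105,105,105,105,105],
  "linear": [
    [0,0,1.5],
    [0,0,1.5],
    [0,0,1.5],
    [0,0,1.5],
    [0,0,1.5],
    [0,0,1.5],
    [0,0,-20],
    [0,0,-60],
    [0,0,-100],
    [0,0,-140],
    [0,0,-160],
    [0,0,-160],
    [0,0,-160],
    [0,0,-160]
  ],
  "rot": [
    [0,0,0],
    [0,0,0],
    [0,0,0],
    [0,0,0],
    [0,0,0],
    [0,0,0],
    [0,0,0],
    [0,0,0],
    [0,0,0],
    [0,0,0],
    [0,0,0],
    [0,0,0],
    [0,0,0],
    [0,0,0]
  ]
}}

```text
time_s: 33.65
position: [0.4973, 0.1398, 0.1544]
tcp_rot: [[-0.99, 0.141, -0.003], [0.141, 0.99, -0.0], [0.003, -0.001, -1.0]]
force: [-0.0, 0.7, -0.6]
opening: 0.589
```

```bash
python3 - <<'E'
from g import *
from m import blobs
s=crop("scene",280,60,420,200,5,"s17.png"); t=capture("top")
a=blobs(s,(290,220,325,255),"white");b=blobs(t,(330,180,420,280),"white");print(a,b,tri(a[0][:2],b[0][:2]))
go([.5,.05,.155],[.6223,-.1127,.12],[.6223,-.1127,-.0125])
E
```

```text
[(np.float64(306.5), np.float64(236.65), 114)] [(np.float64(341.67), np.float64(200.76), 122)] (array([ 0.62222214, -0.11270598,  0.02249543]), np.float64(0.00010254969505995005))
t 33.75 at [0.4974 0.1398 0.1542] F [-0.5  0.5  0. ] op 0.586 rot [-0.04 -0.2   0.01]
  -> [0.5   0.05  0.155] [-15.2 -88.5  -0.8]
  -> [ 0.6223 -0.1127  0.12  ] [-159.3 -232.4   33.8]
  -> [ 0.6223 -0.1127 -0.0125] [-159.7 -232.3  166.3]
```

View pics/s17.png

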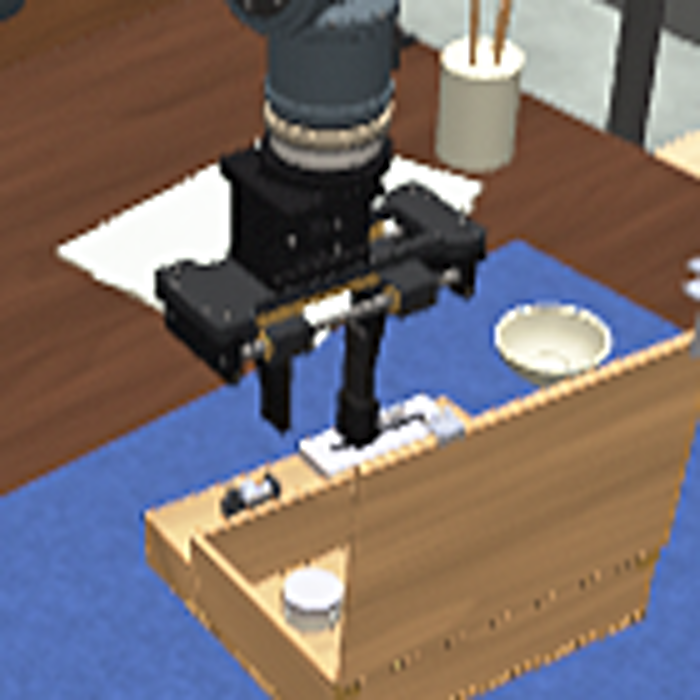

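Tin 1 lies flat in the bare compartment (crop (312,600)). Tin A is next.

{"name": "play_rows", "arguments": {
  "fingers": [105,105,105,105,105,70,70,70,70,70,70,70,70,70,70],
  "linear": [
    [-7,-45,0],
    [-14,-90,0],
    [-21,-135,0],
    [-28,-180,0],
    [-34,-225,0],
    [-39,-257,0],
    [-75,-250,10],
    [-115,-242,20],
    [-150,-234,34],
    [-159,-233,34],
    [-159,-233,34],
    [-159,-233,34],
    [-159,-233,34],
    [-159,-233,34],
    [-159,-233,34]
  ],
  "rot": [
    [0,0,0],
    [0,0,0],
    [0,0,0],
    [0,0,0],
    [0,0,0],
    [0,0,0],
    [0,0,0],
    [0,0,0],
    [0,0,0],
    [0,0,0],
    [0,0,0],
    [0,0,0],
    [0,0,0],
    [0,0,0],
    [0,0,0]
  ]
}}

```text
time_s: 35.25
position: [0.6227, -0.1133, 0.1224]
tcp_rot: [[-0.99, 0.141, 0.0], [0.141, 0.99, -0.0], [-0.0, -0.0, -1.0]]
force: [-0.0, -0.4, -0.0]
opening: 0.728
```

```bash
python3 - <<'E'
from g import *
from m import blobs
s=capture("scene")
a=blobs(s,(290,220,325,255),"white");print(a)
go([.6223,-.1127,-.0125])
E
```

```text
[(np.float64(306.5), np.float64(236.65), 114)]
t 35.3 at [ 0.6229 -0.1133  0.1223] F [-0.2  0.9  0.1] op 0.725 rot [-0.01  0.02 -0.  ]
  -> [ 0.6223 -0.1127 -0.0125] [  0.7   0.5 134.8]
```

{"name": "play_rows", "arguments": {
  "fingers": [70,70,70,70,70,70,70,255,255,255,255,255,255,255,255,255,255,255,255],
  "linear": [
    [0,0,40],
    [0,0,80],
    [0,0,110],
    [0,0,127],
    [0,0,134],
    [0,0,134],
    [0,0,134],
    [0,0,134],
    [0,0,134],
    [0,0,134],
    [0,0,134],
    [0,0,134],
    [0,0,110],
    [0,0,70],
    [0,0,30],
    [0,0,-10],
    [0,0,-20],
    [0,0,-20],
    [0,0,-20]
  ],
  "rot": [
    [0,0,0],
    [0,0,0],
    [0,0,0],
    [0,0,0],
    [0,0,0],
    [0,0,0],
    [0,0,0],
    [0,0,0],
    [0,0,0],
    [0,0,0],
    [0,0,0],
    [0,0,0],
    [0,0,0],
    [0,0,0],
    [0,0,0],
    [0,0,0],
    [0,0,0],
    [0,0,0],
    [0,0,0]
  ]
}}

```text
time_s: 37.2
position: [0.622, -0.1128, 0.1404]
tcp_rot: [[-0.99, 0.141, -0.003], [0.141, 0.99, 0.001], [0.003, 0.001, -1.0]]
force: [-0.8, -0.2, -2.3]
opening: 0.454
```

```bash
python3 - <<'E'
from g import *
go([.5,-.12,.14],[.5,.05,.14],np.r_[W([25,-63,0])[:2],.14])
E
```

```text
t 37.2 at [ 0.622  -0.1128  0.1404] F [-0.8 -0.2 -2.3] op 0.454 rot [ 0.03 -0.16  0.01]
  -> [ 0.5  -0.12  0.14] [119.8 -24.3   0.7]
  -> [0.5  0.05 0.14] [143.7 144.    0.8]
  -> [0.5579 0.1306 0.14  ] [ 97.7 231.9   0.8]
```

{"name": "play_rows", "arguments": {
  "fingers": [255,255,255,255,255,255,255,255,255,255,255,255,255,255,255,255],
  "linear": [
    [40,-8,0],
    [80,-16,0],
    [120,-24,0],
    [125,15,0],
    [131,55,0],
    [137,100,0],
    [143,144,0],
    [128,173,0],
    [113,202,0],
    [98,230,0],
    [98,232,0],
    [98,232,0],
    [98,232,0],
    [98,232,60],
    [98,232,60],
    [98,232,60]
  ],
  "rot": [
    [0,0,0],
    [0,0,0],
    [0,0,0],
    [0,0,0],
    [0,0,0],
    [0,0,0],
    [0,0,0],
    [0,0,0],
    [0,0,0],
    [0,0,0],
    [0,0,0],
    [0,0,0],
    [0,0,0],
    [0,0,0],
    [0,0,0],
    [0,0,0]
  ]
}}

```text
time_s: 38.8
position: [0.5559, 0.1293, 0.0797]
tcp_rot: [[-0.99, 0.142, -0.007], [0.142, 0.99, -0.0], [0.007, -0.001, -1.0]]
force: [-0.9, -0.3, -0.5]
opening: 0.453
```

```bash
python3 - <<'E'
from g import *
s=crop("scene",280,60,420,200,5,"s18.png")
go(np.r_[W([25,-63,0])[:2],-.004])
E
```

```text
t 38.85 at [0.5577 0.1295 0.0813] F [0.5 0.4 0. ] op 0.445 rot [-0.04 -0.17 -0.05]
  -> [ 0.5579  0.1306 -0.004 ] [-0.3  1.2 85.3]
```

View pics/s18.png

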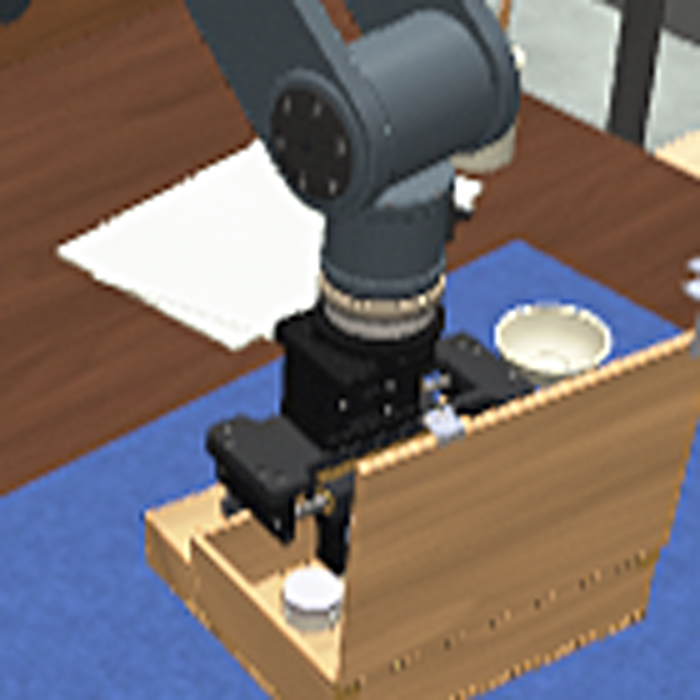

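{"name": "play_rows", "arguments": {
  "fingers": [255,255,255,255,255,255,255,255],
  "linear": [
    [0,1,30],
    [0,1,55],
    [0,1,70],
    [0,1,75],
    [0,1,80],
    [0,1,84],
    [0,1,84],
    [0,1,84]
  ],
  "rot": [
    [0,0,0],
    [0,0,0],
    [0,0,0],
    [0,0,0],
    [0,0,0],
    [0,0,0],
    [0,0,0],
    [0,0,0]
  ]
}}

```text
time_s: 39.65
position: [0.5595, 0.1313, -0.0016]
tcp_rot: [[-0.99, 0.141, 0.001], [0.141, 0.99, 0.0], [-0.001, 0.0, -1.0]]
force: [0.1, -0.3, 0.0]
opening: 0.445
```

{"name": "play_rows", "arguments": {
  "fingers": [255,255,255,255,105,105,105,105,105,105,105,105,105,105,105,105],
  "linear": [
    [1,0,2],
    [1,0,4],
    [1,0,4],
    [1,0,4],
    [1,0,4],
    [1,0,4],
    [1,0,4],
    [1,0,4],
    [1,0,-20],
    [1,0,-60],
    [1,0,-100],
    [1,0,-140],
    [1,0,-170],
    [1,0,-170],
    [1,0,-170],
    [1,0,-170]
  ],
  "rot": [
    [0,0,0],
    [0,0,0],
    [0,0,0],
    [0,0,0],
    [0,0,0],
    [0,0,0],
    [0,0,0],
    [0,0,0],
    [0,0,0],
    [0,0,0],
    [0,0,0],
    [0,0,0],
    [0,0,0],
    [0,0,0],
    [0,0,0],
    [0,0,0]
  ]
}}

```text
time_s: 41.25
position: [0.5567, 0.1314, 0.1663]
tcp_rot: [[-0.99, 0.141, -0.003], [0.141, 0.99, -0.0], [0.003, -0.001, -1.0]]
force: [-0.2, 0.4, 0.1]
opening: 0.592
```

```bash
python3 - <<'E'
from g import *
t=crop("top",170,150,310,290,5,"t19.png");s=crop("scene",280,60,430,200,5,"s19.png")
for th in (1.58,1.62,1.66,1.7,1.74):
    i=[86-172*np.cos(th),-129,70.5+172*np.sin(th)]; o=[i[0]+8*np.sin(th),-129,i[2]+8*np.cos(th)]
    print(th,((proj("scene",W(o))-[280,60]+.5)*5).round(0),((proj("scene",W(i))-[280,60]+.5)*5).round(0),((proj("top",W(o))-[170,150]+.5)*5).round(0),((proj("top",W(i))-[170,150]+.5)*5).round(0))
go()
E
```

```text
1.58 [355. 467.] [347. 459.] [584. 222.] [582. 236.]
1.62 [363. 474.] [354. 466.] [586. 210.] [584. 224.]
1.66 [370. 482.] [361. 473.] [588. 198.] [586. 212.]
1.7 [377. 490.] [368. 481.] [590. 186.] [588. 200.]
1.74 [384. 498.] [376. 489.] [592. 175.] [590. 188.]
t 41.35 at [0.5567 0.1314 0.1659] F [ 0.1  0.6 -0. ] op 0.588 rot [-0.04 -0.21  0.01]
```

View pics/t19.png

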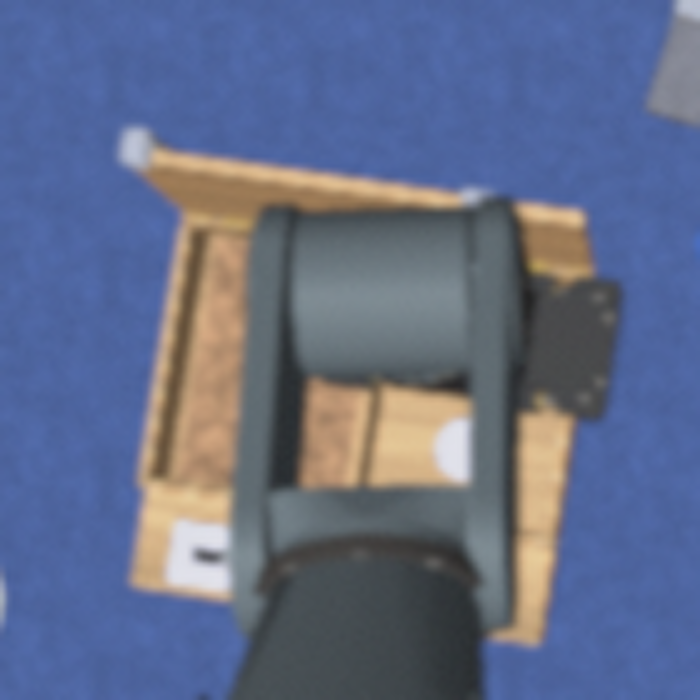

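View pics/s19.png

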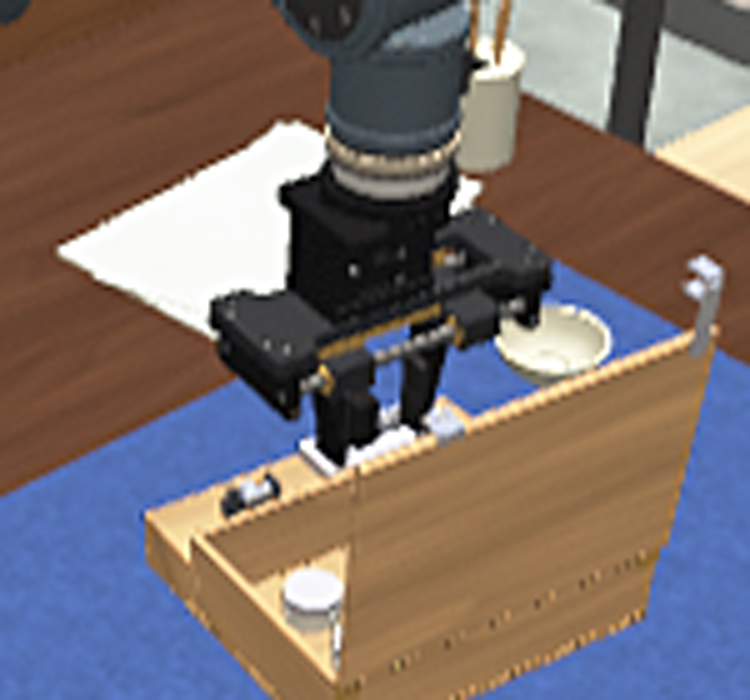

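```bash
python3 - <<'E'
from g import *
go([.556,.131,.33],np.r_[W([150,-20,0])[:2],.33],np.r_[W([150,-20,0])[:2],.19])
E
```

```text
t 41.35 at [0.5567 0.1314 0.1659] F [ 0.1  0.6 -0. ] op 0.588 rot [-0.04 -0.21  0.01]
  -> [0.556 0.131 0.33 ] [   1.3   -0.6 -164. ]
  -> [0.6877 0.1556 0.33  ] [-125.6   42.3 -164.5]
  -> [0.6877 0.1556 0.19  ] [-126.1   42.4  -24.5]
```

{"name": "play_rows", "arguments": {
  "fingers": [255,255,255,255,255,255,255,255,255,255,255,255,255,255],
  "linear": [
    [0,0,-40],
    [0,0,-80],
    [0,0,-120],
    [0,0,-160],
    [0,0,-165],
    [0,0,-165],
    [-30,10,-165],
    [-65,22,-165],
    [-100,34,-165],
    [-126,42,-165],
    [-126,42,-165],
    [-126,42,-165],
    [-126,42,-165],
    [-126,42,-165]
  ],
  "rot": [
    [0,0,0],
    [0,0,0],
    [0,0,0],
    [0,0,0],
    [0,0,0],
    [0,0,0],
    [0,0,0],
    [0,0,0],
    [0,0,0],
    [0,0,0],
    [0,0,0],
    [0,0,0],
    [0,0,0],
    [0,0,0]
  ]
}}

```text
time_s: 42.75
position: [0.6875, 0.1552, 0.3324]
tcp_rot: [[-0.99, 0.141, -0.002], [0.141, 0.99, -0.0], [0.002, -0.0, -1.0]]
force: [0.1, 1.2, 0.7]
opening: 0.009
```

```bash
python3 - <<'E'
from g import *
t=crop("top",170,150,310,290,5,"t20.png");s=crop("scene",250,0,450,200,4,"s20.png")
go(np.r_[W([150,-20,0])[:2],.19])
E
```

```text
t 42.85 at [0.6879 0.1553 0.3331] F [ 0.1 -0.6  0. ] op 0.007 rot [-0.   -0.    0.02]
  -> [0.6877 0.1556 0.19  ] [  0.3   0.3 143.1]
```

View pics/s20.png

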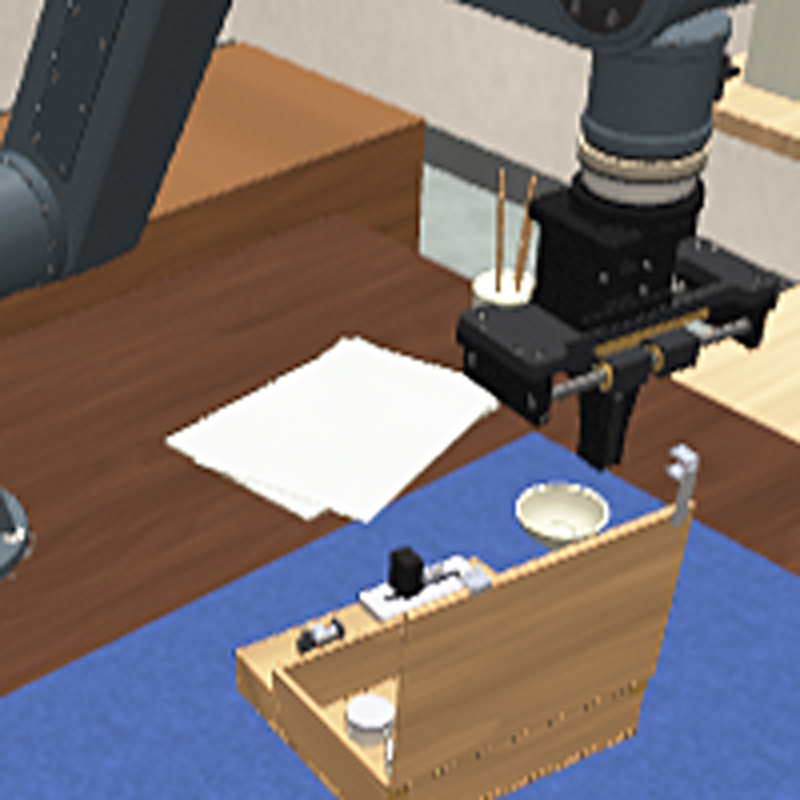

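View pics/t20.png

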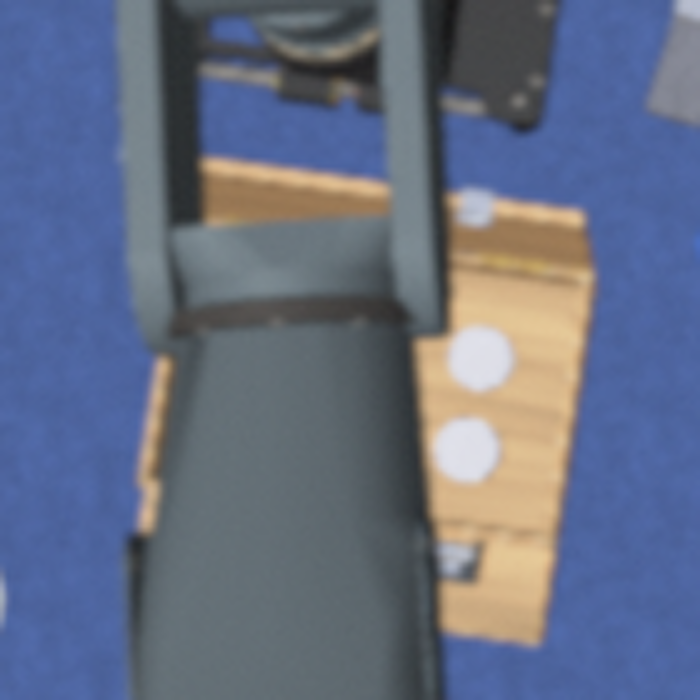

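```bash
python3 - <<'E'
from g import *
for z in(.333,.343,.353,.363): print(z,proj("scene",[.6979,.1540,z]).round(1))
E
```

```text
0.333 [400.9 123.7]
0.343 [401.4 120.4]
0.353 [401.9 117. ]
0.363 [402.4 113.6]
```

```bash
python3 - <<'E'
import numpy as np
for th in np.arange(1.6,.05,-.1):
    r=148;x=86-r*np.cos(th)+8*np.sin(th)+9.5; z=70.5+r*np.sin(th)+8*np.cos(th)
    print(round(th,2),"tip x",round(x),"z",round(z)," tool x",round(150-x)," tool z",round(353-z))
E
```

```text
1.6 tip x 108 z 218  tool x 42  tool z 135
1.5 tip x 93 z 219  tool x 57  tool z 134
1.4 tip x 78 z 218  tool x 72  tool z 135
1.3 tip x 64 z 215  tool x 86  tool z 138
1.2 tip x 49 z 211  tool x 101  tool z 142
1.1 tip x 35 z 206  tool x 115  tool z 147
1.0 tip x 22 z 199  tool x 128  tool z 154
0.9 tip x 10 z 191  tool x 140  tool z 162
0.8 tip x -2 z 182  tool x 152  tool z 171
0.7 tip x -13 z 172  tool x 163  tool z 181
0.6 tip x -22 z 161  tool x 172  tool z 192
0.5 tip x -31 z 148  tool x 181  tool z 205
0.4 tip x -38 z 136  tool x 188  tool z 217
0.3 tip x -44 z 122  tool x 194  tool z 231
0.2 tip x -48 z 108  tool x 198  tool z 245
0.1 tip x -51 z 93  tool x 201  tool z 260
```

{"name": "play_rows", "arguments": {
  "fingers": [255,255,255,255,255,255,255],
  "linear": [
    [0,0,40],
    [0,0,80],
    [0,0,115],
    [0,0,135],
    [0,0,137],
    [0,0,137],
    [0,0,137]
  ],
  "rot": [
    [0,0,0],
    [0,0,0],
    [0,0,0],
    [0,0,0],
    [0,0,0],
    [0,0,0],
    [0,0,0]
  ]
}}

```text
time_s: 43.55
position: [0.69, 0.1554, 0.1981]
tcp_rot: [[-0.99, 0.141, 0.004], [0.141, 0.99, 0.0], [-0.004, 0.001, -1.0]]
force: [0.9, 0.2, 0.5]
opening: 0.01
```

{"name": "play_rows", "arguments": {
  "fingers": [255,255,255,255,255,255,255,255,255,255,255,255,255,255,255],
  "linear": [
    [20,0,0],
    [36,0,-1],
    [42,0,-2],
    [50,0,-3],
    [57,0,-3],
    [65,0,-3],
    [72,0,-2],
    [79,0,0],
    [86,0,1],
    [94,0,3],
    [101,0,5],
    [108,0,7],
    [115,0,10],
    [115,0,10],
    [115,0,10]
  ],
  "rot": [
    [0,0,0],
    [0,0,0],
    [0,0,0],
    [0,0,0],
    [0,0,0],
    [0,0,0],
    [0,0,0],
    [0,0,0],
    [0,0,0],
    [0,0,0],
    [0,0,0],
    [0,0,0],
    [0,0,0],
    [0,0,0],
    [0,0,0]
  ]
}}

```text
time_s: 45.05
position: [0.5734, 0.1714, 0.1852]
tcp_rot: [[-0.99, 0.14, -0.003], [0.14, 0.99, -0.0], [0.003, -0.001, -1.0]]
force: [0.2, 0.2, -0.7]
opening: 0.005
```

```bash
python3 - <<'E'
from g import *
s=crop("scene",250,0,450,200,4,"s21.png")
go(np.r_[W([35,-20,0])[:2],.186])
E
```

```text
t 45.1 at [0.5739 0.1713 0.1853] F [0.2 0.3 0.3] op 0.007 rot [-0.04 -0.12  0.02]
  -> [0.5738 0.1718 0.186 ] [ 0.1  0.4 -0.7]
```

View pics/s21.png

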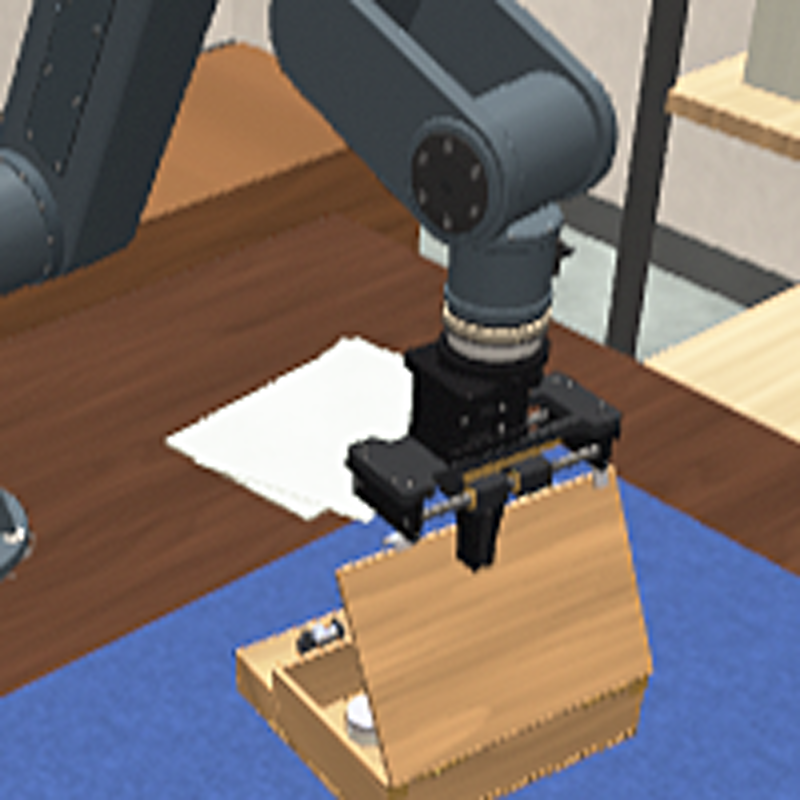

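{"name": "play_rows", "arguments": {
  "fingers": [255,255,255,255,255,255,255,255,255,255,255,255,255,255,255,255,255,255],
  "linear": [
    [7,0,3],
    [13,0,7],
    [19,0,11],
    [25,0,15],
    [31,0,19],
    [37,0,24],
    [43,0,29],
    [48,0,34],
    [53,0,39],
    [57,0,45],
    [62,0,51],
    [66,0,58],
    [70,0,64],
    [73,0,70],
    [76,0,77],
    [79,0,84],
    [79,0,84],
    [79,0,84]
  ],
  "rot": [
    [0,0,0],
    [0,0,0],
    [0,0,0],
    [0,0,0],
    [0,0,0],
    [0,0,0],
    [0,0,0],
    [0,0,0],
    [0,0,0],
    [0,0,0],
    [0,0,0],
    [0,0,0],
    [0,0,0],
    [0,0,0],
    [0,0,0],
    [0,0,0],
    [0,0,0],
    [0,0,0]
  ]
}}

```text
time_s: 46.9
position: [0.4962, 0.1825, 0.1013]
tcp_rot: [[-0.99, 0.141, -0.001], [0.141, 0.99, -0.0], [0.001, -0.0, -1.0]]
force: [-0.1, 0.3, 0.9]
opening: 0.006
```

```bash
python3 - <<'E'
from g import *
s=crop("scene",280,60,430,200,5,"s22.png")
go(np.r_[W([-44,-20,0])[:2],.102],np.r_[W([-64,-20,0])[:2],.085])
E
```

```text
t 46.95 at [0.4965 0.1825 0.1016] F [ 0.8 -0.1  0.7] op 0.005 rot [-0.01 -0.02  0.02]
  -> [0.4956 0.1829 0.102 ] [ 1.   0.3 -0.4]
  -> [0.4758 0.1857 0.085 ] [21.   0.3 16.6]
```

View pics/s22.png

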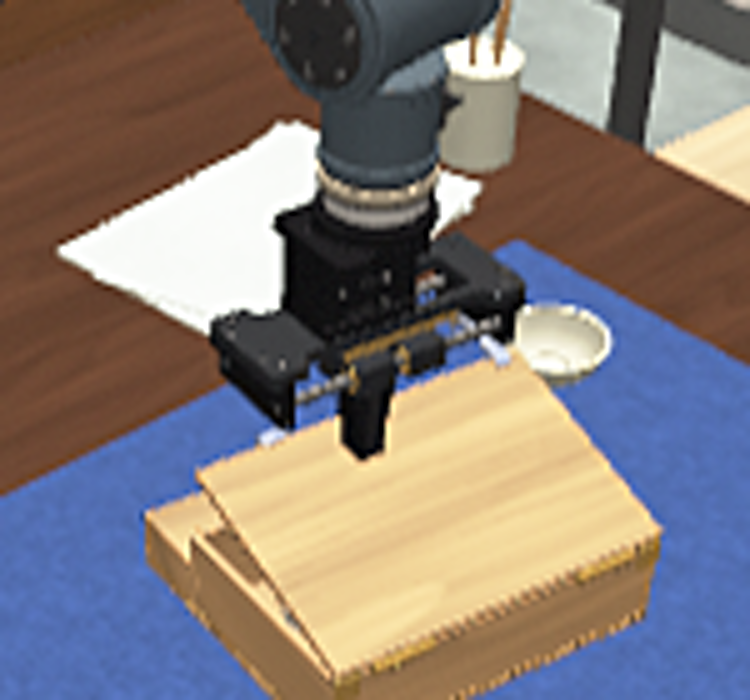

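{"name": "play_rows", "arguments": {
  "fingers": [255,255,255,255,255,255,255,255,255],
  "linear": [
    [0,0,-15],
    [10,-10,-15],
    [21,-20,-15],
    [21,-20,-15],
    [21,-20,0],
    [21,-20,10],
    [21,-20,20],
    [21,-20,20],
    [21,-20,20]
  ],
  "rot": [
    [0,0,0],
    [0,0,0],
    [0,0,0],
    [0,0,0],
    [0,0,0],
    [0,0,0],
    [0,0,0],
    [0,0,0],
    [0,0,0]
  ]
}}

```text
time_s: 47.85
position: [0.4731, 0.1658, 0.0814]
tcp_rot: [[-0.99, 0.141, -0.001], [0.141, 0.99, -0.0], [0.001, -0.0, -1.0]]
force: [-0.1, 0.4, -0.1]
opening: 0.005
```

{"name": "play_rows", "arguments": {
  "fingers": [255,255,255,255],
  "linear": [
    [0,0,3],
    [0,0,6],
    [0,0,8],
    [0,0,8]
  ],
  "rot": [
    [0,0,0],
    [0,0,0],
    [0,0,0],
    [0,0,0]
  ]
}}

```text
time_s: 48.25
position: [0.4729, 0.1658, 0.0736]
tcp_rot: [[-0.99, 0.141, -0.0], [0.141, 0.99, -0.0], [0.0, -0.0, -1.0]]
force: [0.1, 0.1, -0.4]
opening: 0.005
```

```bash
python3 - <<'E'
from g import *
s=crop("scene",280,60,430,200,5,"s23.png"); go()
E
```

```text
t 48.3 at [0.4731 0.1657 0.0737] F [-0.5 -0.2  1. ] op 0.005 rot [-0.01  0.01  0.02]
```

View pics/s23.png

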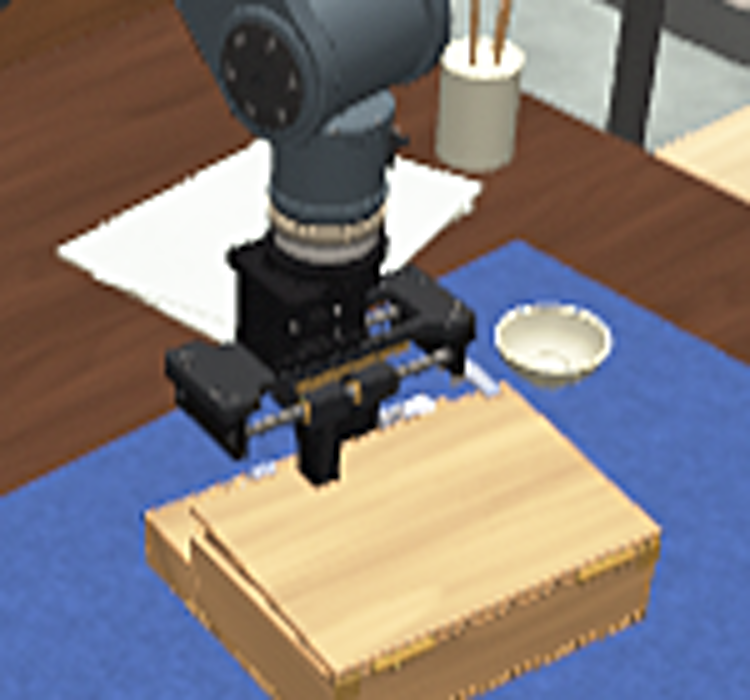

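{"name": "play_rows", "arguments": {
  "fingers": [255,255,255,255],
  "linear": [
    [0,0,2],
    [0,0,4],
    [0,0,4],
    [0,0,4]
  ],
  "rot": [
    [0,0,0],
    [0,0,0],
    [0,0,0],
    [0,0,0]
  ]
}}

```text
time_s: 48.7
position: [0.4731, 0.1657, 0.0696]
tcp_rot: [[-0.99, 0.141, 0.0], [0.141, 0.99, -0.0], [-0.0, -0.0, -1.0]]
force: [-0.3, -0.1, 0.2]
opening: 0.006
```

{"name": "play_rows", "arguments": {
  "fingers": [255,255,255,255],
  "linear": [
    [0,0,1],
    [0,0,2],
    [0,0,2],
    [0,0,2]
  ],
  "rot": [
    [0,0,0],
    [0,0,0],
    [0,0,0],
    [0,0,0]
  ]
}}

```text
time_s: 49.1
position: [0.473, 0.1657, 0.0677]
tcp_rot: [[-0.99, 0.141, 0.0], [0.141, 0.99, -0.0], [-0.0, -0.0, -1.0]]
force: [-0.3, 0.2, 0.5]
opening: 0.004
```

{"name": "play_rows", "arguments": {
  "fingers": [255,255,255,255],
  "linear": [
    [0,0,1],
    [0,0,2],
    [0,0,2],
    [0,0,2]
  ],
  "rot": [
    [0,0,0],
    [0,0,0],
    [0,0,0],
    [0,0,0]
  ]
}}

```text
time_s: 49.5
position: [0.473, 0.1657, 0.0666]
tcp_rot: [[-0.99, 0.141, 0.0], [0.141, 0.99, -0.0], [-0.0, -0.0, -1.0]]
force: [-2.3, -0.4, 7.6]
opening: 0.008
```

{"name": "play_rows", "arguments": {
  "fingers": [255,255,255],
  "linear": [
    [0,0,1],
    [0,0,1],
    [0,0,1]
  ],
  "rot": [
    [0,0,0],
    [0,0,0],
    [0,0,0]
  ]
}}

```text
time_s: 49.8
position: [0.4729, 0.1657, 0.0657]
tcp_rot: [[-0.99, 0.141, 0.0], [0.141, 0.99, -0.0], [-0.0, -0.0, -1.0]]
force: [-2.2, -0.3, 9.1]
opening: 0.005
```

{"name": "play_rows", "arguments": {
  "fingers": [255,255,255],
  "linear": [
    [0,0,1],
    [0,0,1],
    [0,0,1]
  ],
  "rot": [
    [0,0,0],
    [0,0,0],
    [0,0,0]
  ]
}}

```text
time_s: 50.1
position: [0.4728, 0.1657, 0.0644]
tcp_rot: [[-0.99, 0.141, -0.0], [0.141, 0.99, -0.0], [0.0, -0.0, -1.0]]
force: [-1.8, -0.6, 6.5]
opening: 0.005
```

{"name": "play_rows", "arguments": {
  "fingers": [255,255,255,255],
  "linear": [
    [0,0,1],
    [0,0,2],
    [0,0,2],
    [0,0,2]
  ],
  "rot": [
    [0,0,0],
    [0,0,0],
    [0,0,0],
    [0,0,0]
  ]
}}

```text
time_s: 50.5
position: [0.4731, 0.1657, 0.0616]
tcp_rot: [[-0.99, 0.141, 0.0], [0.141, 0.99, -0.0], [-0.0, -0.0, -1.0]]
force: [-0.2, 0.6, 0.9]
opening: 0.002
```

{"name": "play_rows", "arguments": {
  "fingers": [255,255,255,255],
  "linear": [
    [0,0,1],
    [0,0,2],
    [0,0,2],
    [0,0,2]
  ],
  "rot": [
    [0,0,0],
    [0,0,0],
    [0,0,0],
    [0,0,0]
  ]
}}

```text
time_s: 50.9
position: [0.473, 0.1658, 0.0596]
tcp_rot: [[-0.99, 0.141, -0.0], [0.141, 0.99, 0.0], [0.0, -0.0, -1.0]]
force: [-1.0, 0.5, 0.4]
opening: 0.006
```

```bash
python3 - <<'E'
from g import *
s=crop("scene",280,60,430,200,5,"s24.png"); go()
E
```

```text
t 50.95 at [0.473  0.1657 0.0597] F [-0.8  0.   0.2] op 0.005 rot [0.   0.   0.01]
```

View pics/s24.png

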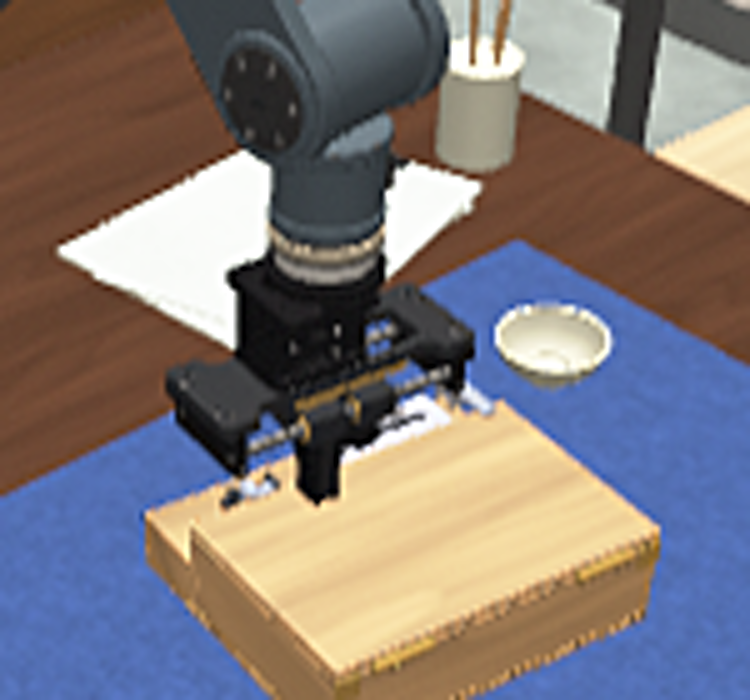

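Force dropped after a 9 N peak and the lid looks flush, so it snapped. I press lightly to confirm, then lift.

{"name": "play_rows", "arguments": {
  "fingers": [255,255,255,255],
  "linear": [
    [0,0,1],
    [0,0,1.5],
    [0,0,1.5],
    [0,0,1.5]
  ],
  "rot": [
    [0,0,0],
    [0,0,0],
    [0,0,0],
    [0,0,0]
  ]
}}

```text
time_s: 51.35
position: [0.473, 0.1657, 0.0582]
tcp_rot: [[-0.99, 0.141, -0.0], [0.141, 0.99, -0.0], [0.0, -0.0, -1.0]]
force: [0.4, -0.3, -0.4]
opening: 0.008
```

{"name": "play_rows", "arguments": {
  "fingers": [255,255,255,255,255,255],
  "linear": [
    [0,0,-30],
    [0,0,-70],
    [0,0,-100],
    [0,0,-100],
    [0,0,-100],
    [0,0,-100]
  ],
  "rot": [
    [0,0,0],
    [0,0,0],
    [0,0,0],
    [0,0,0],
    [0,0,0],
    [0,0,0]
  ]
}}

```text
time_s: 51.95
position: [0.4719, 0.1656, 0.1572]
tcp_rot: [[-0.99, 0.141, -0.002], [0.141, 0.99, -0.0], [0.002, -0.001, -1.0]]
force: [0.1, -0.4, -0.3]
opening: 0.002
```

```bash
python3 - <<'E'
from g import *
s=crop("scene",290,110,430,215,5,"s25.png");t=crop("top",170,150,310,290,5,"t25.png"); go()
E
```

```text
t 52.05 at [0.4718 0.1656 0.1569] F [-0.1  0.3  0.1] op 0.01 rot [-0.05 -0.18  0.01]
```

View pics/s25.png

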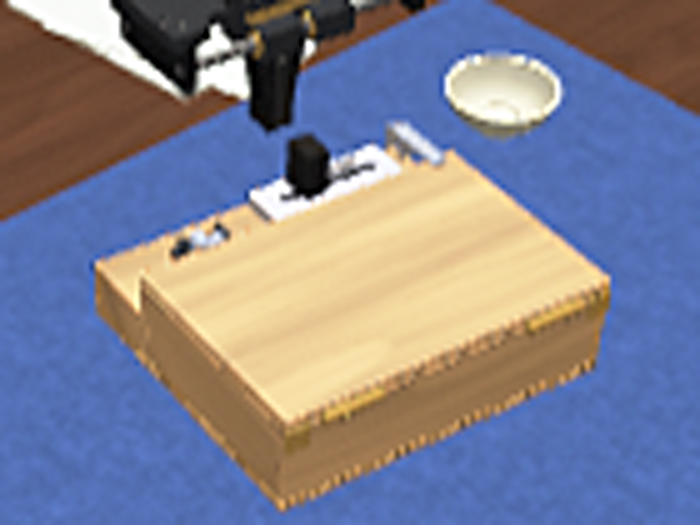

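View pics/t25.png

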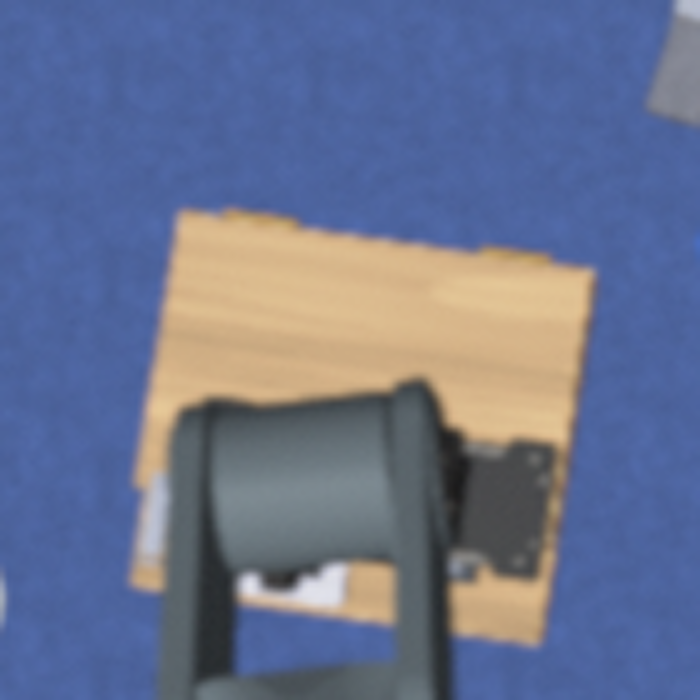

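```bash
python3 - <<'E'
from g import *
s=cv2.imread("pics/scene0.png")[:,:,::-1]
for tr in (0,5,10,15): print(tr,((proj("scene",W([-122,20+tr,99.5]))-[290,110]+.5)*5).round(0))
print("lid FR",((proj("scene",W([-86,-129,78.5]))-[290,110]+.5)*5).round(0),"if .07rad",((proj("scene",W([-86,-129,90.5]))-[290,110]+.5)*5).round(0))
print("tip",[((proj("scene",[.4718+.0095,.1656,.157+d])-[290,110]+.5)*5).round(0) for d in(0,.02,.025)])
go(np.r_[W([-122,-12,0])[:2],.157],np.r_[W([-122,-12,0])[:2],.055],np.r_[W([-122,40,0])[:2],.055])
E
```

```text
0 [294. 150.]
5 [300. 147.]
10 [306. 145.]
15 [312. 143.]
lid FR [138. 275.] if .07rad [137. 261.]
tip [array([280., 156.]), array([281., 130.]), array([281., 123.])]
t 52.05 at [0.4718 0.1656 0.1569] F [-0.1  0.3  0.1] op 0.01 rot [-0.05 -0.18  0.01]
  -> [0.4195 0.2018 0.157 ] [56.9 28.5  0. ]
  -> [0.4195 0.2018 0.055 ] [ 56.6  28.6 102. ]
  -> [0.4269 0.2533 0.055 ] [ 56.6  80.6 102. ]
```

{"name": "play_rows", "arguments": {
  "fingers": [255,255,255,255,255,255,255,255,255,255],
  "linear": [
    [28,14,0],
    [57,28,0],
    [57,28,0],
    [57,28,0],
    [57,28,40],
    [57,28,75],
    [57,28,95],
    [57,28,102],
    [57,28,102],
    [57,28,102]
  ],
  "rot": [
    [0,0,0],
    [0,0,0],
    [0,0,0],
    [0,0,0],
    [0,0,0],
    [0,0,0],
    [0,0,0],
    [0,0,0],
    [0,0,0],
    [0,0,0]
  ]
}}

```text
time_s: 53.05
position: [0.4216, 0.2014, 0.0567]
tcp_rot: [[-0.99, 0.141, 0.001], [0.141, 0.99, 0.0], [-0.001, 0.0, -1.0]]
force: [-0.7, 0.7, 0.5]
opening: 0.009
```

```bash
python3 - <<'E'
from g import *
s=crop("scene",290,100,430,205,5,"s26.png"); go(np.r_[W([-122,-12,0])[:2],.055])
E
```

```text
t 53.1 at [0.4217 0.2015 0.057 ] F [ 0.5 -0.  -0. ] op 0.003 rot [ 0.04  0.12 -0.  ]
  -> [0.4195 0.2018 0.055 ] [ 2.2 -0.1  2. ]
```

View pics/s26.png

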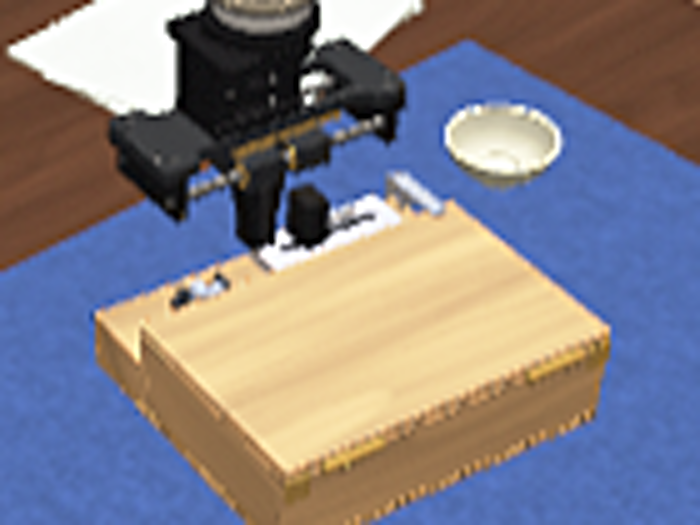

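{"name": "play_rows", "arguments": {
  "fingers": [255,255,255,255,255,255,255,255,255,255,255,255,255],
  "linear": [
    [1,6,0],
    [1,12,0],
    [1,17,0],
    [1,22,0],
    [1,27,0],
    [1,32,0],
    [1,37,0],
    [1,42,0],
    [1,47,0],
    [1,51,0],
    [1,55,0],
    [1,55,0],
    [1,55,0]
  ],
  "rot": [
    [0,0,0],
    [0,0,0],
    [0,0,0],
    [0,0,0],
    [0,0,0],
    [0,0,0],
    [0,0,0],
    [0,0,0],
    [0,0,0],
    [0,0,0],
    [0,0,0],
    [0,0,0],
    [0,0,0]
  ]
}}

```text
time_s: 54.4
position: [0.427, 0.2564, 0.056]
tcp_rot: [[-0.99, 0.141, -0.0], [0.141, 0.99, 0.0], [0.0, 0.0, -1.0]]
force: [-0.1, 0.4, -0.5]
opening: 0.006
```

```bash
python3 - <<'E'
from g import *
s=crop("scene",290,100,430,205,5,"s27.png"); go(np.r_[W([-122,55,0])[:2],.055])
E
```

```text
t 54.45 at [0.427  0.2563 0.056 ] F [-1.1  0.3  0.1] op 0.006 rot [ 0.01 -0.03  0.  ]
  -> [0.429  0.2681 0.055 ] [-0.3 12.   1. ]
```

View pics/s27.png

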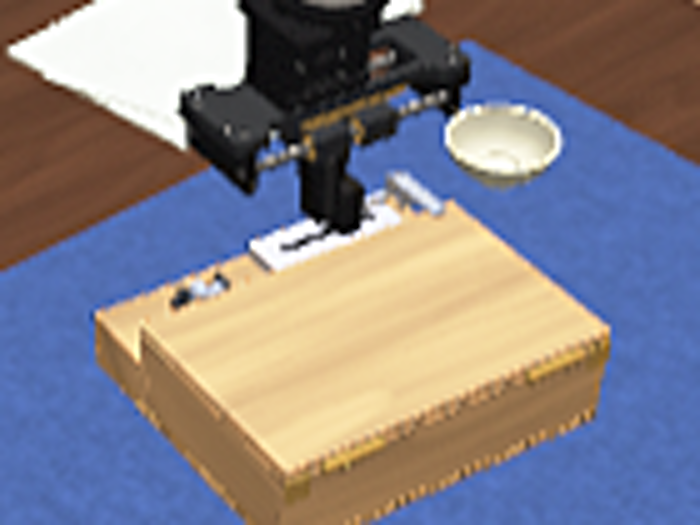

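{"name": "play_rows", "arguments": {
  "fingers": [255,255,255,255,255,255],
  "linear": [
    [0,2,0],
    [0,4,0],
    [0,6,0],
    [0,8,0],
    [0,8,0],
    [0,8,0]
  ],
  "rot": [
    [0,0,0],
    [0,0,0],
    [0,0,0],
    [0,0,0],
    [0,0,0],
    [0,0,0]
  ]
}}

```text
time_s: 55.05
position: [0.4282, 0.2641, 0.0562]
tcp_rot: [[-0.99, 0.141, -0.0], [0.141, 0.99, 0.0], [0.0, 0.0, -1.0]]
force: [-0.1, -1.1, -0.9]
opening: 0.008
```

{"name": "play_rows", "arguments": {
  "fingers": [255,255,255,255,255],
  "linear": [
    [0,1,0],
    [0,2,0],
    [0,3,0],
    [0,3,0],
    [0,3,0]
  ],
  "rot": [
    [0,0,0],
    [0,0,0],
    [0,0,0],
    [0,0,0],
    [0,0,0]
  ]
}}

```text
time_s: 55.55
position: [0.4286, 0.267, 0.0562]
tcp_rot: [[-0.99, 0.141, -0.0], [0.141, 0.99, 0.0], [0.0, 0.0, -1.0]]
force: [-1.1, -1.7, 0.1]
opening: 0.005
```

```bash
python3 - <<'E'
from g import *
s=crop("scene",290,100,430,205,5,"s28.png"); go()
for tr in(50,55,60):print(((proj("scene",W([-122,20+tr,99.5]))-[290,100]+.5)*5).round(0))
E
```

```text
t 55.6 at [0.4287 0.267  0.0562] F [-1.8 -1.5 -0.1] op 0.007 rot [ 0.   -0.01  0.01]
[353. 177.]
[359. 175.]
[365. 172.]
```

View pics/s28.png

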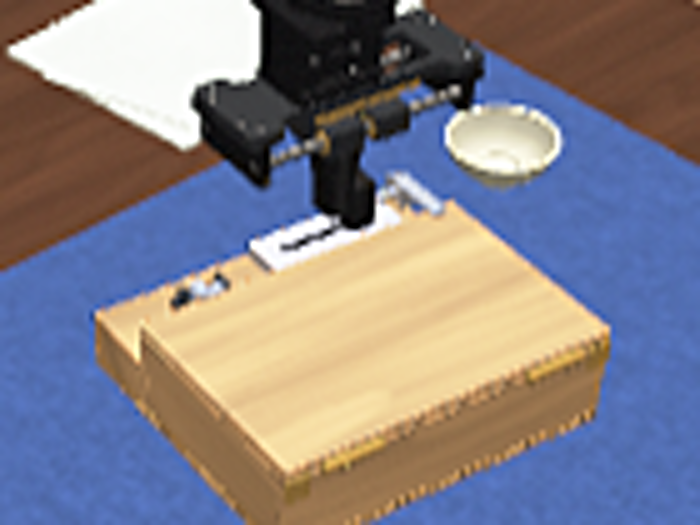

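Force is still only friction (~2 N), so the end stop is not reached. I continue in 3 mm steps.

{"name": "play_rows", "arguments": {
  "fingers": [255,255,255,255],
  "linear": [
    [0,1.5,0],
    [0,3,0],
    [0,3,0],
    [0,3,0]
  ],
  "rot": [
    [0,0,0],
    [0,0,0],
    [0,0,0],
    [0,0,0]
  ]
}}

```text
time_s: 56.0
position: [0.4292, 0.2701, 0.0563]
tcp_rot: [[-0.99, 0.141, 0.0], [0.141, 0.99, 0.0], [-0.0, 0.0, -1.0]]
force: [-1.0, -0.7, -1.1]
opening: 0.004
```

{"name": "play_rows", "arguments": {
  "fingers": [255,255,255,255],
  "linear": [
    [0,1,0],
    [0,2,0],
    [0,2,0],
    [0,2,0]
  ],
  "rot": [
    [0,0,0],
    [0,0,0],
    [0,0,0],
    [0,0,0]
  ]
}}

```text
time_s: 56.4
position: [0.4295, 0.272, 0.0563]
tcp_rot: [[-0.99, 0.141, 0.0], [0.141, 0.99, 0.0], [-0.0, 0.0, -1.0]]
force: [-1.0, -0.5, 0.1]
opening: 0.009
```

{"name": "play_rows", "arguments": {
  "fingers": [255,255,255,255],
  "linear": [
    [0,1,0],
    [0,2,0],
    [0,2,0],
    [0,2,0]
  ],
  "rot": [
    [0,0,0],
    [0,0,0],
    [0,0,0],
    [0,0,0]
  ]
}}

```text
time_s: 56.8
position: [0.4298, 0.274, 0.0563]
tcp_rot: [[-0.99, 0.141, 0.0], [0.141, 0.99, 0.0], [-0.0, 0.0, -1.0]]
force: [-1.4, -0.9, -0.0]
opening: 0.005
```

{"name": "play_rows", "arguments": {
  "fingers": [255,255,255,255],
  "linear": [
    [0,1,0],
    [0,2,0],
    [0,2,0],
    [0,2,0]
  ],
  "rot": [
    [0,0,0],
    [0,0,0],
    [0,0,0],
    [0,0,0]
  ]
}}

```text
time_s: 57.2
position: [0.4301, 0.276, 0.0563]
tcp_rot: [[-0.99, 0.141, 0.0], [0.141, 0.99, 0.0], [-0.0, 0.0, -1.0]]
force: [-1.5, -1.0, -0.6]
opening: 0.003
```

{"name": "play_rows", "arguments": {
  "fingers": [255,255,255,255],
  "linear": [
    [0,1,0],
    [0,2,0],
    [0,2,0],
    [0,2,0]
  ],
  "rot": [
    [0,0,0],
    [0,0,0],
    [0,0,0],
    [0,0,0]
  ]
}}

```text
time_s: 57.6
position: [0.43, 0.2763, 0.0563]
tcp_rot: [[-0.99, 0.14, -0.001], [0.14, 0.99, -0.003], [0.001, -0.003, -1.0]]
force: [-1.4, -7.3, 2.2]
opening: 0.005
```

```bash
python3 - <<'E'
from g import *
s=crop("scene",340,115,400,160,12,"s29.png"); go()
for tr in(50,55,60):print(((proj("scene",W([-122,20+tr,99.5]))-[340,115]+.5)*12).round(0))
E
```

```text
t 57.65 at [0.43   0.2763 0.0562] F [-1.8 -7.5  1.7] op 0.004 rot [-0.16 -0.05  0.07]
[247. 244.]
[261. 239.]
[275. 233.]
```

View pics/s29.png

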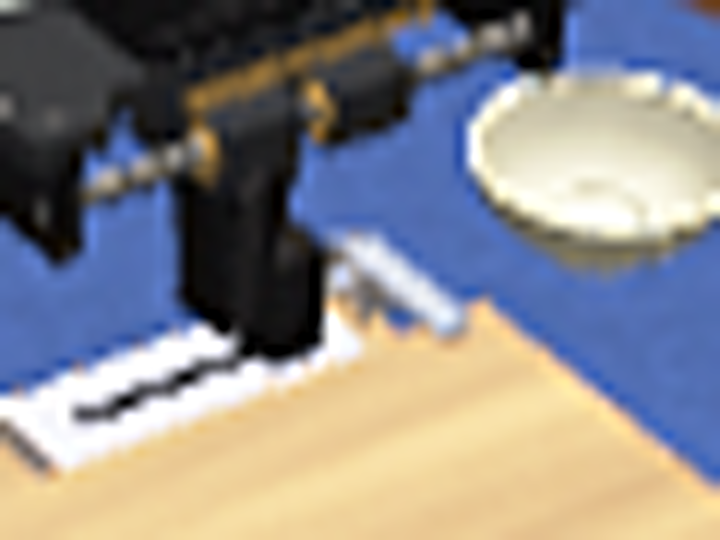

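It stopped at 7.5 N with TCP motion blocked, so this is the end stop. One more firm millimetre, then I back off and rise.

{"name": "play_rows", "arguments": {
  "fingers": [255,255,255,255],
  "linear": [
    [0,1.5,0],
    [0,1.5,0],
    [0,1.5,0],
    [0,1.5,0]
  ],
  "rot": [
    [0,0,0],
    [0,0,0],
    [0,0,0],
    [0,0,0]
  ]
}}

```text
time_s: 58.05
position: [0.4299, 0.2765, 0.0563]
tcp_rot: [[-0.99, 0.139, -0.002], [0.139, 0.99, -0.005], [0.001, -0.005, -1.0]]
force: [0.2, -11.8, 3.6]
opening: 0.003
```

{"name": "play_rows", "arguments": {
  "fingers": [255,255,255,255,255,255,255,255,255,255,255,255],
  "linear": [
    [0,-8,0],
    [0,-18,0],
    [0,-18,0],
    [0,-18,-40],
    [0,-18,-85],
    [0,-18,-130],
    [0,-60,-140],
    [0,-110,-140],
    [0,-160,-140],
    [0,-210,-140],
    [0,-260,-140],
    [0,-260,-140]
  ],
  "rot": [
    [0,0,0],
    [0,0,0],
    [0,0,0],
    [0,0,0],
    [0,0,0],
    [0,0,0],
    [0,0,0],
    [0,0,0],
    [0,0,0],
    [0,0,0],
    [0,0,0],
    [0,0,0]
  ]
}}

```text
time_s: 59.25
position: [0.3946, 0.0167, 0.1967]
tcp_rot: [[-0.989, 0.15, 0.002], [0.15, 0.989, -0.002], [-0.002, -0.001, -1.0]]
force: [1.2, -0.4, 0.3]
opening: 0.01
```

```bash
python3 - <<'E'
from g import *
s=crop("scene",0,0,640,400,1,"s30.png"); crop("scene",300,105,420,205,6,"s30c.png",s);t=crop("top",170,100,430,290,3,"t30.png"); go()
print(((proj("scene",W([-122,80,99.5]))-[300,105]+.5)*6).round(0),((proj("top",W([-122,80,99.5]))-[170,100]+.5)*3).round(0))
E
```

```text
t 59.35 at [0.3944 0.021  0.1965] F [-0.   0.9 -0.2] op 0.005 rot [ 0.04  0.06 -0.25]
[377. 177.] [119. 485.]
```

View pics/s30c.png

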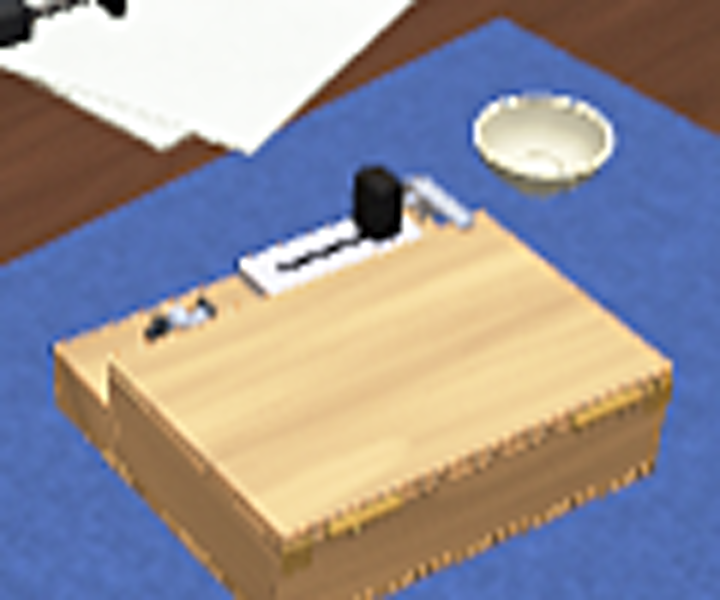

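View pics/t30.png

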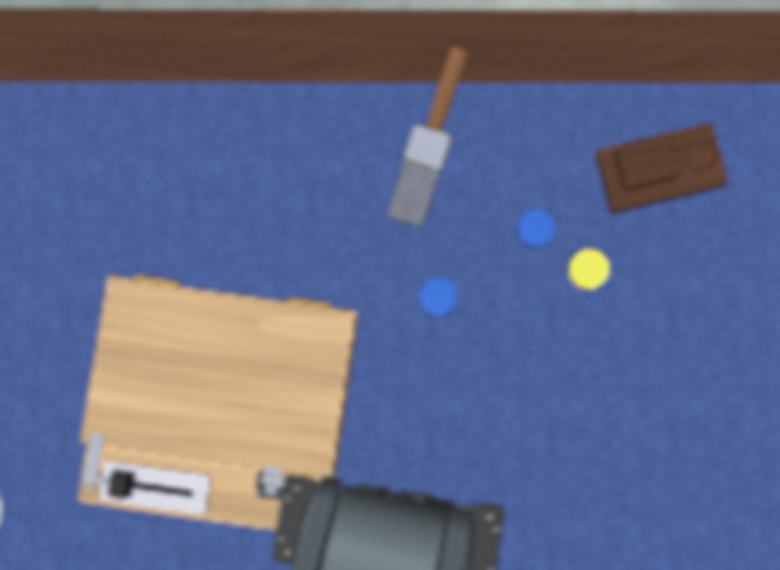

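View pics/s30.png

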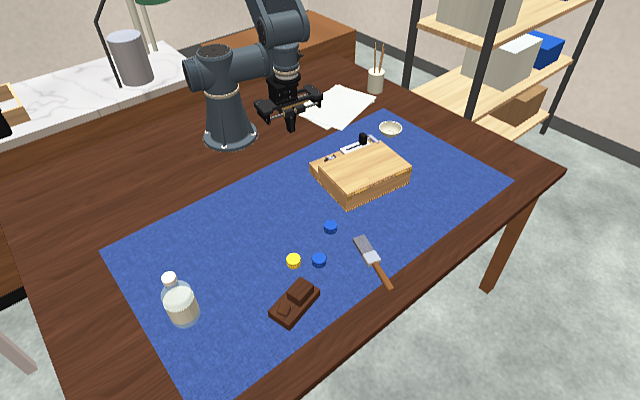

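The grip is at crop (378,175); the 60 mm end stop predicts (377,177). The lid is flat, nothing is left over, and the bystanders are unmoved. I let the arm settle and hand in.

{"name": "play_rows", "arguments": {
  "fingers": [255,255,255,255,255],
  "linear": [
    [0,0,0],
    [0,0,0],
    [0,0,0],
    [0,0,0],
    [0,0,0]
  ],
  "rot": [
    [0,0,0],
    [0,0,0],
    [0,0,0],
    [0,0,0],
    [0,0,0]
  ]
}}

```text
time_s: 59.85
position: [0.394, 0.0227, 0.1962]
tcp_rot: [[-0.99, 0.139, -0.0], [0.139, 0.99, 0.0], [0.0, 0.0, -1.0]]
force: [-0.7, -0.1, -0.4]
opening: 0.007
```

```bash
python3 -c "
from rig import bot
print(bot.hand_in())"
```

```text
the job is handed in; nothing more can be done
None
```

The case is packed, shut and locked, and the job was handed in at about 60 s of the 208 s allowed. All three amber bottles stand in the cork compartment and both white tins lie flat in the bare one. Only five of the six possible items were on the bench.

- **Lid:** I pushed it down from outside until it passed the catch. The force peaked at 9 N and then fell to zero as it snapped. The last picture shows it flat, within about a pixel of where a shut lid should appear.
- **Lock:** I slid the grip left until it was blocked, with a 12 N reaction. In the last picture it sits within about a pixel of the 60 mm end stop.
- **Other things:** The blue and yellow look-alikes, brush, carved wood, solvent and dish look unmoved in the last pictures.

One check disagreed with the description: the real fingertips are about 20 mm above the reported tool position. Because of that, the first try at a tin closed on air above it. I lowered the gripper further, watching the force, and repeated the grasp. The tin had not moved.

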